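# Set out the bedside things for the night

### The arm

A 7-joint arm with a two-finger parallel gripper is mounted at the origin on the work surface. World frame = base frame: x ahead of the robot, y to its left, z up, the work surface at z = 0. Lengths are in mm, angles in rad, forces in N, time in s.
With the tool pointing down it reaches from about 400 to 850 mm from the base axis. Payload 4.4 kg.
Tool frame: the origin (TCP) lies midway between the tips of the shut fingers; the grasp point (between the pads) lies 19 mm behind it (manip.grasp_offset is the distance from the TCP to the grasp point, in mm); z points along the fingers, y is the direction in which the jaws open and shut (so a half turn about z gives the same grasp; the last joint's range is limited). The gripper opens to 94 mm and grips with 3 to 60 N. Pads are 16 mm wide; open, the fingers measure 119 mm over their backs; the gripper's body (75 mm by 177 mm) begins 78 mm behind the grasp point.
Start: joints at [-1.382, 0.628, 0.038, 1.517, -0.027, 0.996, -0.02], TCP at [163.808, 629.035, 205.478] pointing down, gripper open.
Joint ranges: [-3.06, 3.06], [-0.37, 2.12], [-1.25, 1.32], [0.18, 2.47], [-1.1, 4.24], [0.23, 1.98], [-2.94, 2.94]. Speed limits (rad/s): [2.57, 2.57, 3.14, 3.14, 3.14, 3.14, 3.14].

### API

Orientations are given as a unit quaternion [w, x, y, z].
In Python, from workcell import read_state, imaging, manip gives the robot as it stands.
- The arm moves only by the tool carry_out, never from a script. Its argument "plan" is a list of rows, each a list of 3 entries, a list of its own where there are three numbers: the shift along the tool's x, y, z in cm, then the turn, a rotation vector about the tool's x, y, z in rad, then the opening, from 0 (shut) to 1 (fully open). In form: [[[dx, dy, dz], [wx, wy, wz], fingers], ...]. A call has 1 to 12 rows; each row is the pose to reach, as a shift and turn from the pose commanded when the call began, along the tool's axes at that moment; what a row does not reach only later rows make up. A row lasts 1/10 s, in which the tool goes at most 50 mm and 8.59 degrees, less where a joint would pass 70% of its speed; a pose out of reach is approached as far as the arm can. A call with a gripper value outside its range is refused whole. The fingers move at their own pace and stop on an object; the grip force is fixed at half the most. Time passes only in rows, so rows that repeat a pose let the fingers close. It gives the time, the measured TCP pose, the force and the opening at its end, in the units of the state.
- read_state(): the state, without advancing time (a new reading comes with each control period).
- imaging.grab_frame(name): name is "scene" or "top" or "wrist"; returns the picture (384x512x3 uint8, blue, green, red); there is no depth.
- imaging.get_calibration(name): a dict with "vertical_fov" (degrees; the focal length in pixels is half the picture's height over the tangent of half this angle, whatever the lens; pixels are square), "cx", "cy" (the principal point, pixels), "pose" (4x4, takes a point from camera to world coordinates). Camera axes: x right, y down, z forward; pixel columns grow to the right and rows downward; lengths in mm; the calibration is good to about 2 mm. A picture is of the moment at which its call begins: read the wrist's pose just before it. get_calibration takes no time and is no camera call; for the wrist camera it gives the pose at the moment of the call.
- manip.finish_job(): hands the job in, once; it reports no verdict.
Trained networks look in the newest picture that a camera, given by its name, has taken for a name from the list of things; names that differ only in an ending like _2 or _b are one class to them, and where a whole thing is asked for, a point or a joint stands for the part that bears it (a point fixed in the world has none). Each returns a list of dicts, best first, with "p" (0 to 1); they miss things now and then, are a little off and sometimes report something else, mostly with a low value. They report only what shows in the picture. A call takes as long as a camera call. They do not tell look-alikes from the thing itself.
- imaging.find_in(thing, camera): "xyz" ([x, y, z] in mm, in world coordinates, good to about 4 mm: the middle of the surface that is visible of it).
- imaging.trace(thing, camera): "mask" (384x512 bool, what is visible of it).
- imaging.spot_point(thing, camera): "xyz" ([x, y, z] in mm, in world coordinates, good to about 4 mm: a listed point, or the origin of a listed thing).
The state is a dict: "time": time; "joint_positions": joint angles; "joint_velocities": joint speeds; "tau": joint torques, N m; "ee_pos": TCP position; "orientation": TCP orientation; "force": force on the tool from outside, world axes, zero at the start; "wrist_torque": the same for the moment, N m; "gripper_width": opening from 0.0 (shut) to 1.0 (fully open).
Only numpy, scipy, OpenCV 4.12 (cv2) and the standard library are available. Lean on these libraries where they do the work, as an engineer would, in place of code of your own. Each camera call takes 0.05 s, during which the arm holds its last target.

### The job

Set out the bedside things on the three cork coasters, each right way up and centred on its coaster: the ramekin of pills on the coaster that comes between the other two from left to right, the yellow pill box on the coaster to its left, and the teether-shaped toy on the coaster to its right (left and right as seen from the robot). Cover the ramekin with the funnel, mouth down and seated level on its rim with the spout up, to keep dust off. Set the ramekin and the funnel down without dropping them, let go of everything, and leave the small jar, dropper bottle and tin standing where they are.

Things in the scene. Friction and masses are not known exactly. Their poses are not given: they have to be found in the camera images.
- ramekin_center (a point): small round white ceramic ramekin, fluted side, open on top, standing upright: 64 mm outside diameter (foot 60 mm), 40 mm tall, wall 4 mm, about 130 g; point on its axis half-way up (20 mm above its foot), z up
- funnel_center (a point): steel funnel standing mouth down, 85 mm tall, 80 g, hollow, wall 3 mm: collar 90 mm outside diameter, 8 mm high; cone narrowing to 18 mm at 46 mm height; then a straight spout 18 to 17 mm thick, good to grip. Point on its axis half-way up (42.5 mm above the mouth), z up. Set over the ramekin, its cone centres on the rim, this point about 45 mm above the ramekin's point
- pillbox_center (a point): yellow plastic weekly pill box, closed bar of seven lidded compartments: 112 mm long (its x), 32 mm wide (its y), 24 mm tall, about 70 g; point at its centre (12 mm up)
- toy_center (a point): hard silicone teether-shaped stress toy lying flat, a straight bar with a ring at each end: 124 mm long (its x), 16 mm tall; bar 20 mm wide (its y), free over the middle 36 mm of the length; rings 44 mm outside diameter; about 70 g; point at the centre of the bar (8 mm up)
- coaster_a: one of three identical flat round cork coasters fixed to the top, 100 mm across, 4 mm thick, bare at the start; origin at the centre of its underside, z up, x away from the robot, y to the robot's left. The letters say nothing of the order: which coaster is left, middle or right follows from their y positions and changes with every start
- coaster_b: one of three identical flat round cork coasters fixed to the top, 100 mm across, 4 mm thick, bare at the start; origin at the centre of its underside, z up, x away from the robot, y to the robot's left. The letters say nothing of the order: which coaster is left, middle or right follows from their y positions and changes with every start
- coaster_c: one of three identical flat round cork coasters fixed to the top, 100 mm across, 4 mm thick, bare at the start; origin at the centre of its underside, z up, x away from the robot, y to the robot's left. The letters say nothing of the order: which coaster is left, middle or right follows from their y positions and changes with every start
- cream_jar_center (a point): small amber jar with white lid, 31 mm diameter, 30 mm tall; bystander, loose, stands upright between the things and must stay where it is; point at its centre
- dropper_center (a point): small white eye-drop bottle with blue tip, 26 mm diameter, 46 mm tall; bystander, loose, stands upright between the things and must stay where it is; point at its centre
- salve_tin_center (a point): small round metal salve tin, 33 mm diameter, 20 mm tall; bystander, loose, stands upright between the things and must stay where it is; point at its centre
Mind the look-alikes: they are no part of the job. Of the things shaped like the part that bears ramekin_center, the white one is meant.

How it is judged:
By the outcome, as a careful person would: the job done as asked, in the order asked, and still so for the second after the job is handed in, with the robot touching nothing.
It also fails if it takes over 109 s, if anything falls off the work surface, if the arm or the gripper's body presses on something with over 40 N, if the wrist force passes 120 N, or if a joint passes its speed limit or range.

## Working session

There is one attempt and no reset: what is moved stays moved. The work goes in short steps, Python scripts to look and compute and a tool call to move; the robot and the scene stay as the last step left them, time stands still between calls to the robot, and variables do not carry over. Pictures are saved under pics/ and viewed, and the job is handed in when it is done.

Besides the shell and the picture viewer there is one more tool, called after ">>>" as name(argument=value, ...), one argument or row to a line, values as JSON. carry_out: Moves the arm, as the interface text tells. Its arguments: {"type":"object","properties":{"plan":{"type":"array"}},"required":["plan"]}

```bash
ls; mkdir -p pics; python3 - <<'E'
from workcell import read_state, imaging, manip
import cv2
s=read_state();print(s)
for c in ["scene","top","wrist"]:
    im=imaging.grab_frame(c);cv2.imwrite(f"pics/a_{c}.png",im)
    k=imaging.get_calibration(c);print(c,k)
    if c!="wrist":
      for t in ["ramekin_center","funnel_center","pillbox_center","toy_center","coaster_a","cream_jar_center","dropper_center","salve_tin_center"]:
        print(t,[(round(d['p'],2),[round(float(v)) for v in d['xyz']]) for d in imaging.spot_point(t,c)])
print(manip.grasp_offset)
E
```

```text
pics
{'time': 0.0, 'joint_positions': array([-1.3817813 ,  0.62933138,  0.03840119,  1.51833338, -0.02699627,
        0.99627006, -0.01997727]), 'joint_velocities': array([ 0.00089179,  0.00069702, -0.00043228, -0.00127117,  0.00016371,
       -0.00029404,  0.00093421]), 'tau': array([ 1.08200032e-05, -5.49736905e+01,  1.14357054e+00, -1.86635399e+01,
       -5.21765370e-02,  2.38061941e-02,  1.70646422e-04]), 'ee_pos': array([163.63006733, 628.40322116, 204.57399174]), 'orientation': array([-1.15180255e-04,  1.27034023e-01,  9.91897940e-01, -9.05490927e-04]), 'force': array([-0.30095899, -0.42023315, -0.81953145]), 'wrist_torque': array([-0.03354657, -0.02995497, -0.05054161]), 'gripper_width': 0.9996229330672236}
scene {'vertical_fov': 45.5388751050683, 'cx': 245.15358729944327, 'cy': 190.07789831706867, 'pose': array([[ 7.84068001e-01,  5.10231708e-01, -3.53413319e-01,
         8.70572174e+02],
       [ 6.20622409e-01, -6.51903351e-01,  4.35717623e-01,
        -4.55479984e+02],
       [-8.07437965e-03, -5.60968471e-01, -8.27797789e-01,
         9.36092217e+02],
       [ 0.00000000
[... 1094 characters left out ...]
5, 0, 11])]
toy_center [(0.92, [654, 217, 5])]
coaster_a [(0.85, [632, -197, -5]), (0.8, [624, -6, -1])]
cream_jar_center [(0.45, [465, -2, 12]), (0.24, [654, 220, 9])]
dropper_center [(0.48, [461, 221, 24])]
salve_tin_center [(0.43, [453, -215, 11])]
wrist {'vertical_fov': 66.20970989316282, 'cx': 250.93102556734712, 'cy': 197.72154220227893, 'pose': array([[ 2.51656219e-01,  9.40821445e-01,  2.26989332e-01,
         9.72644247e+01],
       [ 9.67816532e-01, -2.44502437e-01, -5.95795086e-02,
         6.46780306e+02],
       [-5.54234600e-04,  2.34677582e-01, -9.72073107e-01,
         3.84620328e+02],
       [ 0.00000000e+00,  0.00000000e+00,  0.00000000e+00,
         1.00000000e+00]])}
18.8
```

View pics/a_top.png

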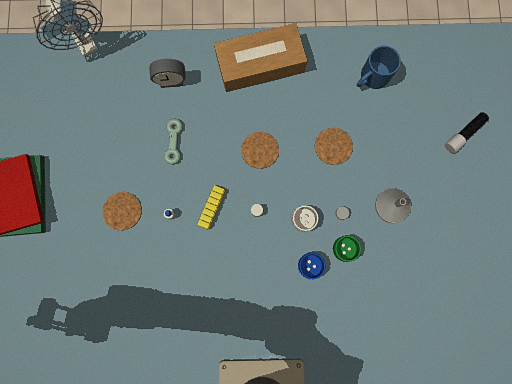

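View pics/a_scene.png

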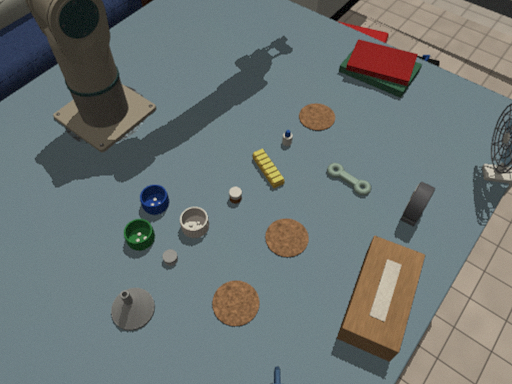

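View pics/a_wrist.png

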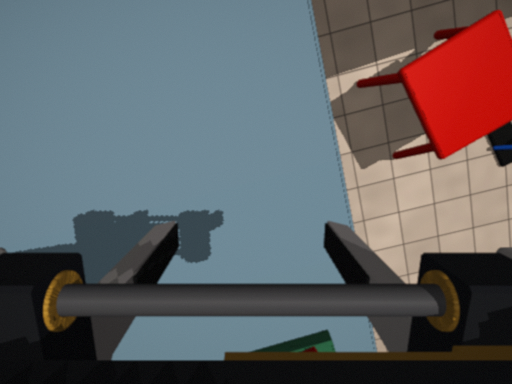

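The white ramekin is at top-view pixel (306,218). Its look-alikes are the blue one at (311,265) and the green one at (346,248). The coasters are at (122,211) left, (260,150) middle and (334,146) right. Next I'll measure them precisely by fitting models to the masks.

```bash
cat > h.py <<'E'
from workcell import read_state, imaging, manip
import numpy as np, cv2
from scipy.optimize import minimize
from scipy.spatial.transform import Rotation as R
def ring(r,z,cx=0,n=40):
    a=np.linspace(0,2*np.pi,n,endpoint=False);return np.c_[cx+r*np.cos(a),r*np.sin(a),0*a+z]
def box(l,w,z0,z1):
    return np.array([[x,y,z] for x in(-l/2,l/2) for y in(-w/2,w/2) for z in(z0,z1)],float)
def model(n,z0=0):   # list of convex parts
    m={'ramekin':[np.r_[ring(30,0),ring(32,10),ring(32,40)]],
     'funnel':[np.r_[ring(45,0),ring(45,8)],np.r_[ring(45,8),ring(9,46)],np.r_[ring(9,46),ring(8.5,85)]],
     'pillbox':[box(112,32,0,24)],
     'toy':[box(80,20,0,16),np.r_[ring(22,0,40),ring(22,16,40)],np.r_[ring(22,0,-40),ring(22,16,-40)]],
     'coaster':[np.r_[ring(50,0),ring(50,4)]],
     'jar':[np.r_[ring(15.5,0),ring(15.5,30)]],'drop':[np.r_[ring(13,0),ring(13,30),ring(5,46)]],'tin':[np.r_[ring(16.5,0),ring(16.5,20)]]}[n]
    return [p+[0,0,z0] for p in m]
HOLES={'toy':True}
def proj(P,k,S=1):
    f=192/np.tan(np.radians(k['vertical_fov']/2));T=np.linalg.inv(k['pose'])
    q=P@T[:3,:3].T+T[:3,3];return np.c_[f*q[:,0]/q[:,2]+k['cx'],f*q[:,1]/q[:,2]+k['cy']]
def unproj(u,v,k,z):
    f=192/np.tan(np.radians(k['vertical_fov']/2));d=k['pose'][:3,:3]@np.array([(u-k['cx'])/f,(v-k['cy'])/f,1]);o=k['pose'][:3,3]
    return o+d*(z-o[2])/d[2]
S=4
def render(parts,x,y,yaw,k):
    c,s=np.cos(yaw),np.sin(yaw);M=np.zeros((384*S,512*S),np.uint8)
    for p in parts:
        q=p.copy();q[:,0]=c*p[:,0]-s*p[:,1]+x;q[:,1]=s*p[:,0]+c*p[:,1]+y
        uv=(proj(q,k)+.5)*S
        h=cv2.convexHull((uv*16).astype(np.int32));cv2.fillConvexPoly(M,h,255,shift=4)
    return cv2.resize(M,(512,384),interpolation=cv2.INTER_AREA)/255.
def fit(name,masks,x,y,yaw=None,z0=0):
    """masks: list of (mask,calib)"""
    parts=model(name,z0);ms=[]
    for m,k in masks:
        m=m.astype(np.uint8)
        if name in('toy','ramekin'):
            cs,_=cv2.findContours(m,cv2.RETR_EXTERNAL,cv2.CHAIN_APPROX_NONE);m=m*0;cv2.drawContours(m,cs,-1,1,-1)
        ms.append((m.astype(float),k))
    def cost(v):
        ya=v[2]/40 if yaw is not None else 0
        return sum(np.abs(render(parts,v[0],v[1],ya,k)-m).sum()/m.sum() for m,k in ms)
    v0=[x,y]+([yaw*40] if yaw is not None else [])
    n=len(v0);sx=np.vstack([v0]+[np.array(v0)+8*np.eye(n)[i] for i in range(n)])
    r=minimize(cost,v0,method='Nelder-Mead',options=dict(initial_simplex=sx,xatol=.1,fatol=1e-4,maxiter=150))
    return r.x[0],r.x[1],(r.x[2]/40 if yaw is not None else 0),r.fun/len(ms)
E
python3 - <<'E'
from h import *
import pickle
D={}
for c in ["top","scene"]:
    imaging.grab_frame(c);k=imaging.get_calibration(c)
    for t in ["ramekin_center","funnel_center","pillbox_center","toy_center","coaster_a","cream_jar_center","dropper_center","salve_tin_center"]:
        D[c,t]=[(d['p'],d['mask']) for d in imaging.trace(t,c)]
        print(c,t,[(round(p,2),int(m.sum()),[round(v) for v in unproj(*np.argwhere(m).mean(0)[::-1],k,5)[:2]]) for p,m in D[c,t]])
pickle.dump(D,open('m.pkl','wb'))
E
```

```text
top ramekin_center [(0.93, 547, [443, -121]), (0.86, 585, [365, -223]), (0.78, 554, [324, -133])]
top funnel_center [(0.69, 918, [472, -346])]
top pillbox_center [(0.62, 545, [478, 119])]
top toy_center [(0.73, 482, [657, 217])]
top coaster_a [(0.9, 1155, [625, -10]), (0.73, 1213, [473, 348]), (0.71, 1133, [632, -203]), (0.32, 98, [462, 225])]
top cream_jar_center []
top dropper_center [(0.67, 91, [462, 225])]
top salve_tin_center [(0.71, 136, [455, -216])]
scene ramekin_center [(0.94, 789, [357, -214]), (0.82, 786, [435, -111]), (0.64, 663, [316, -123])]
scene funnel_center [(0.83, 1445, [474, -347])]
scene pillbox_center [(0.71, 623, [481, 122])]
scene toy_center [(0.75, 587, [657, 220])]
scene coaster_a [(0.95, 1269, [631, -10]), (0.64, 1723, [636, -203]), (0.55, 727, [477, 347])]
scene cream_jar_center [(0.71, 198, [463, 8])]
scene dropper_center [(0.71, 122, [457, 234])]
scene salve_tin_center [(0.78, 188, [455, -212])]
```

```bash
python3 - <<'E'
from h import *
import pickle
D=pickle.load(open('m.pkl','rb'))
K={c:imaging.get_calibration(c) for c in("top","scene")}
J=[('ramekin','ramekin_center',442,-119,None),('funnel','funnel_center',474,-345,None),('pillbox','pillbox_center',477,118,-.4),('toy','toy_center',656,219,.05),
('coaster','coaster_a',475,347,None),('coaster','coaster_a',626,-8,None),('coaster','coaster_a',632,-200,None),('jar','cream_jar_center',465,0,None),('drop','dropper_center',462,225,None),('tin','salve_tin_center',455,-216,None)]
for n,t,x,y,yaw in J:
    ms={}
    for c in K:
        b=[m for p,m in D[c,t] if np.hypot(*(unproj(*np.argwhere(m).mean(0)[::-1],K[c],10)[:2]-[x,y]))<40 and p>.5]
        if b: ms[c]=(b[0],K[c])
    print(n,'TOP',np.round(fit(n,[ms['top']],x,y,yaw),2) if 'top' in ms else 0,'SCENE',np.round(fit(n,[ms['scene']],x,y,yaw),2) if 'scene' in ms else 0)
E
```

```text
ramekin TOP [ 4.4145e+02 -1.1830e+02  0.0000e+00  5.0000e-02] SCENE [ 4.4308e+02 -1.1737e+02  0.0000e+00  6.0000e-02]
funnel TOP [ 4.7327e+02 -3.4485e+02  0.0000e+00  9.0000e-02] SCENE [ 4.7284e+02 -3.4560e+02  0.0000e+00  3.0000e-02]
pillbox TOP [ 4.7769e+02  1.1804e+02 -4.2000e-01  1.5000e-01] SCENE [ 4.8122e+02  1.1853e+02 -4.1000e-01  8.0000e-02]
toy TOP [ 6.5436e+02  2.1629e+02 -7.0000e-02  2.6000e-01] SCENE [ 6.5536e+02  2.1775e+02 -8.0000e-02  2.0000e-01]
coaster TOP [4.7410e+02 3.4865e+02 0.0000e+00 4.0000e-02] SCENE [4.7364e+02 3.5121e+02 0.0000e+00 1.1000e-01]
coaster TOP [ 6.2664e+02 -9.0800e+00  0.0000e+00  4.0000e-02] SCENE [ 6.2983e+02 -6.9100e+00  0.0000e+00  7.0000e-02]
coaster TOP [ 6.3261e+02 -2.0325e+02  0.0000e+00  5.0000e-02] SCENE [ 6.3411e+02 -2.0084e+02  0.0000e+00  3.0000e-02]
jar TOP 0 SCENE [4.666e+02 3.140e+00 0.000e+00 5.000e-02]
drop TOP [4.6132e+02 2.2292e+02 0.0000e+00 2.5000e-01] SCENE [4.6127e+02 2.2479e+02 0.0000e+00 2.1000e-01]
tin TOP [ 4.5505e+02 -2.1487e+02  0.0000e+00  1.6000e-01] SCENE [ 4.566e+02 -2.131e+02  0.000e+00  1.900e-01]
```

```bash
python3 - <<'E'
import cv2,numpy as np
a=cv2.imread('pics/a_top.png');c=a[180:290,150:420]
cv2.imwrite('pics/crop1.png',cv2.resize(c,None,fx=2.9,fy=2.9,interpolation=cv2.INTER_CUBIC))
E
```

```text
(no output)
```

View pics/crop1.png

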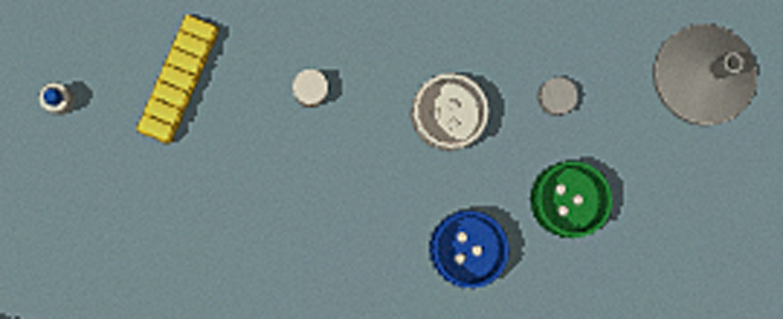

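The white ramekin (crop ~(452,110)) is clearly distinct from the blue and green ones. The two cameras agree to within about 3 mm. Next I'll write a motion helper that works in tool axes.

```bash
cat >> h.py <<'E'
def jawR(deg):
    a=np.radians(deg);y=np.array([np.cos(a),np.sin(a),0]);z=np.array([0,0,-1.]);return R.from_matrix(np.c_[np.cross(y,z),y,z])
def go(*wps,base=None):
    """wps: (x,y,z,jawdeg). prints shift cm, rotvec from base pose (default measured)"""
    s=read_state();q=s['orientation'];R0=R.from_quat([q[1],q[2],q[3],q[0]]);p0=np.array(s['ee_pos'])
    if base is not None: p0=np.array(base[:3],float);R0=jawR(base[3])
    y=R0.as_matrix()[:,1];print('t',round(s['time'],2),'pos',np.round(s['ee_pos'],1),'jaw',round(np.degrees(np.arctan2(y[1],y[0])),1),'tilt',np.round(R0.as_matrix()[:2,2],4),'w',round(s['gripper_width'],3),'F',np.round(s['force'],1))
    for w in wps:
        d=R0.inv().apply(np.array(w[:3])-p0)/10;rv=(R0.inv()*jawR(w[3])).as_rotvec()
        print(w,'->',[round(v,2) for v in d],[round(v,3) for v in rv])
E
python3 - <<'E'
from h import *
go((480,300,210,30),(442,-118,210,-15),base=(163.808,629.035,205.478,75.4))
E
```

```text
t 1.85 pos [163.8 629.  205.5] jaw 75.4 tilt [0. 0.] w 0.997 F [-0.1  0.5  0.4]
(480, 300, 210, 30) -> [np.float64(-38.89), np.float64(-23.87), np.float64(-0.45)] [np.float64(0.0), np.float64(0.0), np.float64(0.792)]
(442, -118, 210, -15) -> [np.float64(-45.75), np.float64(-65.28), np.float64(-0.45)] [np.float64(0.0), np.float64(0.0), np.float64(1.578)]
```

>>> carry_out(
  plan=[
    [[-38.9,-23.9,-0.5],[0,0,0.79],1],
    [[-38.9,-23.9,-0.5],[0,0,0.79],1],
    [[-38.9,-23.9,-0.5],[0,0,0.79],1],
    [[-38.9,-23.9,-0.5],[0,0,0.79],1],
    [[-38.9,-23.9,-0.5],[0,0,0.79],1],
    [[-38.9,-23.9,-0.5],[0,0,0.79],1],
    [[-38.9,-23.9,-0.5],[0,0,0.79],1],
    [[-38.9,-23.9,-0.5],[0,0,0.79],1],
    [[-38.9,-23.9,-0.5],[0,0,0.79],1],
    [[-38.9,-23.9,-0.5],[0,0,0.79],1],
  ],
)

```text
time: 2.85
ee_pos: [485.4, 292.7, 211.1]
orientation: [0.003, 0.504, 0.864, -0.0]
force: [0.5, -0.9, -0.4]
gripper_width: 0.996
```

```bash
python3 - <<'E'
from h import *
go((442,-118,210,-15))
E
```

```text
t 2.85 pos [485.4 292.7 211.1] jaw 29.5 tilt [ 0.0041 -0.003 ] w 0.996 F [ 0.5 -0.9 -0.4]
(442, -118, 210, -15) -> [np.float64(-33.59), np.float64(-24.02), np.float64(0.22)] [np.float64(0.004), np.float64(0.004), np.float64(0.777)]
```

```bash
python3 - <<'E'
from h import *
go((442,-118,210,-15),base=(480,300,210.4,30.1))
E
```

```text
t 2.85 pos [485.4 292.7 211.1] jaw 30.1 tilt [0. 0.] w 0.996 F [ 0.5 -0.9 -0.4]
(442, -118, 210, -15) -> [np.float64(-34.26), np.float64(-24.25), np.float64(0.04)] [np.float64(0.0), np.float64(0.0), np.float64(0.787)]
```

>>> carry_out(
  plan=[
    [[-34.3,-24.3,0],[0,0,0.787],1],
    [[-34.3,-24.3,0],[0,0,0.787],1],
    [[-34.3,-24.3,0],[0,0,0.787],1],
    [[-34.3,-24.3,0],[0,0,0.787],1],
    [[-34.3,-24.3,0],[0,0,0.787],1],
    [[-34.3,-24.3,0],[0,0,0.787],1],
    [[-34.3,-24.3,0],[0,0,0.787],1],
    [[-34.3,-24.3,0],[0,0,0.787],1],
    [[-34.3,-24.3,0],[0,0,0.787],1],
    [[-34.3,-24.3,0],[0,0,0.787],1],
    [[-34.3,-24.3,0],[0,0,0.787],1],
    [[-34.3,-24.3,0],[0,0,0.787],1],
  ],
)

```text
time: 4.05
ee_pos: [442.3, -117.0, 210.3]
orientation: [-0.001, 0.792, 0.61, 0.0]
force: [0.2, -0.1, 0.6]
gripper_width: 0.998
```

```bash
python3 - <<'E'
from h import *
go((442,-118,8,-15))
k=imaging.get_calibration("wrist");im=imaging.grab_frame("wrist");cv2.imwrite("pics/w1.png",im)
for d in imaging.trace("ramekin_center","wrist"):
    m=d['mask'];print(d['p'],m.sum(),np.argwhere(m).mean(0)[::-1])
    if d['p']>.3: print(np.round(fit('ramekin',[(m,k)],*unproj(*np.argwhere(m).mean(0)[::-1],k,15)[:2]),2))
go((442,-118,8,-15))
E
```

```text
t 4.05 pos [ 442.3 -117.   210.3] jaw -14.8 tilt [-0.0003  0.0011] w 0.998 F [ 0.2 -0.1  0.6]
(442, -118, 8, -15) -> [np.float64(-0.13), np.float64(0.0), np.float64(20.23)] [np.float64(-0.001), np.float64(-0.001), np.float64(0.004)]
0.93 1847 [215.00757986 264.07688143]
[ 3.6547e+02 -2.1456e+02  0.0000e+00  1.9000e-01]
0.88 2299 [251.09960853 181.94258373]
[ 4.4155e+02 -1.1518e+02  0.0000e+00  3.0000e-02]
t 4.15 pos [ 442.4 -117.2  210.4] jaw -14.8 tilt [-0.0002  0.0007] w 1.001 F [-0.  -0.1  0.6]
(442, -118, 8, -15) -> [np.float64(-0.1), np.float64(-0.01), np.float64(20.24)] [np.float64(-0.0), np.float64(-0.001), np.float64(0.004)]
```

View pics/w1.png

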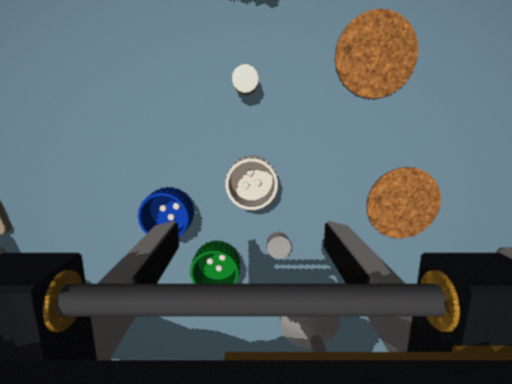

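>>> carry_out(
  plan=[
    [[0,0,5],[0,0,0],1],
    [[0,0,9],[0,0,0],1],
    [[0,0,13],[0,0,0],1],
    [[0,0,16],[0,0,0],1],
    [[0,0,18],[0,0,0],1],
    [[0,0,19.5],[0,0,0],1],
    [[0,0,20.2],[0,0,0],1],
    [[0,0,20.2],[0,0,0],1],
    [[0,0,20.2],[0,0,0],1],
  ],
)

```text
time: 5.05
ee_pos: [442.5, -118.7, 8.9]
orientation: [0.0, 0.793, 0.609, 0.0]
force: [0.1, 0.2, -1.1]
gripper_width: 1.001
```

```bash
python3 - <<'E'
from h import *
go((442,-118,8,-15))
im=imaging.grab_frame("wrist");cv2.imwrite("pics/w2.png",im)
E
```

```text
t 5.05 pos [ 442.5 -118.7    8.9] jaw -14.9 tilt [ 0.0007 -0.0001] w 1.001 F [ 0.1  0.2 -1.1]
(442, -118, 8, -15) -> [np.float64(0.05), np.float64(-0.07), np.float64(0.09)] [np.float64(0.001), np.float64(-0.0), np.float64(0.002)]
```

View pics/w2.png

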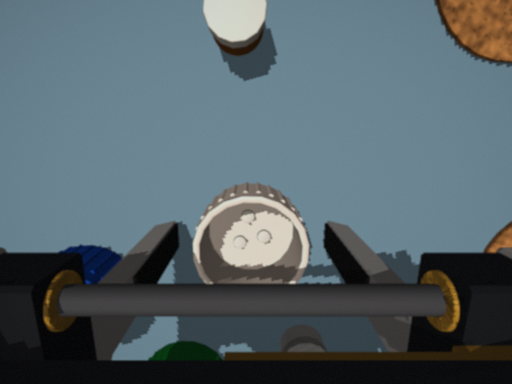

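The ramekin (rim centre about (251,243)) sits midway between the fingertips at columns 178 and 325. I'll close on it.

>>> carry_out(
  plan=[
    [[0,0,0],[0,0,0],0.6],
    [[0,0,0],[0,0,0],0.6],
    [[0,0,0],[0,0,0],0.6],
    [[0,0,0],[0,0,0],0.6],
    [[0,0,0],[0,0,0],0.6],
    [[0,0,0],[0,0,0],0.6],
  ],
)

```text
time: 5.7
ee_pos: [442.2, -119.0, 8.7]
orientation: [0.0, 0.793, 0.609, 0.0]
force: [0.5, -0.8, 3.9]
gripper_width: 0.68
```

```bash
python3 - <<'E'
from h import *
s=read_state();print(s['gripper_width'],s['force'])
E
```

```text
0.6803068465122992 [ 0.49824825 -0.84389081  3.9097793 ]
```

>>> carry_out(
  plan=[
    [[0,0,0],[0,0,0],0],
    [[0,0,0],[0,0,0],0],
    [[0,0,-1],[0,0,0],0],
    [[0,0,-3],[0,0,0],0],
    [[0,0,-6],[0,0,0],0],
    [[0,0,-9],[0,0,0],0],
    [[0,0,-11],[0,0,0],0],
    [[0,0,-12],[0,0,0],0],
    [[0,0,-12],[0,0,0],0],
  ],
)

```text
time: 6.6
ee_pos: [442.7, -118.9, 129.5]
orientation: [0.001, 0.793, 0.609, 0.001]
force: [0.2, 0.6, -1.1]
gripper_width: 0.679
```

```bash
python3 - <<'E'
from h import *
go((627,-8,130,0))
k=imaging.get_calibration("wrist");im=imaging.grab_frame("wrist");cv2.imwrite("pics/w3.png",im)
for d in imaging.trace("coaster_a","wrist"):
    m=d['mask'];
    if d['p']>.3: 
        g=unproj(*np.argwhere(m).mean(0)[::-1],k,4)[:2]
        print(d['p'],g,np.round(fit('coaster',[(m,k)],*g),2))
    
E
```

```text
t 6.6 pos [ 442.7 -118.9  129.5] jaw -14.9 tilt [ 0.0022 -0.0003] w 0.679 F [ 0.2  0.6 -1.1]
(627, -8, 130, 0) -> [np.float64(15.46), np.float64(14.95), np.float64(-0.02)] [np.float64(0.002), np.float64(-0.0), np.float64(-0.261)]
0.94 [623.42408443 -13.53828142] [ 6.26e+02 -6.38e+00  0.00e+00  2.00e-02]
0.6 [ 632.23898893 -196.24255838] [ 6.3174e+02 -2.0081e+02  0.0000e+00  8.0000e-02]
```

View pics/w3.png

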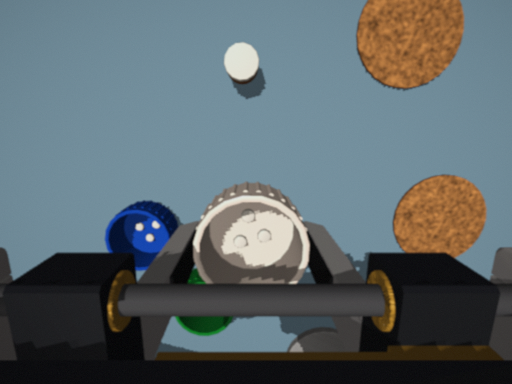

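```bash
python3 - <<'E'
from h import *
k=imaging.get_calibration("wrist");im=imaging.grab_frame("wrist")
for d in imaging.trace("ramekin_center","wrist"):
    m=d['mask'];
    print(d['p'],m.sum(),np.argwhere(m).mean(0)[::-1])
    if m.sum()>6000:
        cs,_=cv2.findContours(m.astype(np.uint8),0,1);print(np.round(fit('ramekin',[(m,k)],442,-118,z0=120.7),2))
go((627,-8,130,-15))
E
```

```text
0.88 1027 [203.51119766 318.40506329]
0.76 3230 [140.95417957 231.26470588]
0.57 9807 [250.33170185 237.6382176 ]
[ 4.4136e+02 -1.1407e+02  0.0000e+00  1.6000e-01]
t 6.8 pos [ 441.3 -118.7  127.5] jaw -15.0 tilt [-0.0021  0.0005] w 0.683 F [ 0.4 -0.  -1. ]
(627, -8, 130, -15) -> [np.float64(15.48), np.float64(15.09), np.float64(-0.28)] [np.float64(-0.002), np.float64(0.0), np.float64(0.001)]
```

>>> carry_out(
  plan=[
    [[3,3,0],[0,0,0],0],
    [[6,5.9,0],[0,0,0],0],
    [[9,8.8,0],[0,0,0],0],
    [[12,11.7,0],[0,0,0],0],
    [[14.4,14,0],[0,0,0],0],
    [[15.45,15,1],[0,0,0],0],
    [[15.45,15,4],[0,0,0],0],
    [[15.45,15,7],[0,0,0],0],
    [[15.45,15,9],[0,0,0],0],
    [[15.45,15,10],[0,0,0],0],
    [[15.45,15,10],[0,0,0],0],
    [[15.45,15,10],[0,0,0],0],
  ],
)

```text
time: 8.0
ee_pos: [626.8, -9.1, 28.7]
orientation: [0.0, 0.793, 0.609, -0.0]
force: [0.9, 0.4, -1.4]
gripper_width: 0.682
```

```bash
python3 - <<'E'
from h import *
go((627,-8.5,12.7,-15))
E
```

```text
t 8.0 pos [626.8  -9.1  28.7] jaw -15.0 tilt [-0.     -0.0004] w 0.682 F [ 0.9  0.4 -1.4]
(627, -8.5, 12.7, -15) -> [np.float64(0.07), np.float64(0.01), np.float64(1.6)] [np.float64(0.0), np.float64(0.0), np.float64(-0.0)]
```

>>> carry_out(
  plan=[
    [[0,0,0.6],[0,0,0],0],
    [[0,0,1.1],[0,0,0],0],
    [[0,0,1.35],[0,0,0],0],
    [[0,0,1.5],[0,0,0],0],
    [[0,0,1.55],[0,0,0],0],
    [[0,0,1.55],[0,0,0],0],
  ],
)

```text
time: 8.6
ee_pos: [626.9, -8.4, 13.0]
orientation: [0.0, 0.793, 0.609, 0.0]
force: [-0.5, -0.7, -0.4]
gripper_width: 0.681
```

```bash
python3 - <<'E'
from h import *
go((627,-8.5,12.7,-15))
go((627,-8.5,12.7,-15))
im=imaging.grab_frame("scene");cv2.imwrite("pics/s3.png",cv2.resize(im[130:330,180:400],None,fx=3,fy=3))
E
```

```text
t 8.6 pos [626.9  -8.4  13. ] jaw -15.0 tilt [ 0.0001 -0.    ] w 0.681 F [-0.5 -0.7 -0.4]
(627, -8.5, 12.7, -15) -> [np.float64(-0.01), np.float64(0.01), np.float64(0.03)] [np.float64(0.0), np.float64(0.0), np.float64(0.001)]
t 8.6 pos [626.9  -8.4  13. ] jaw -15.0 tilt [ 0.0001 -0.    ] w 0.681 F [-0.5 -0.7 -0.4]
(627, -8.5, 12.7, -15) -> [np.float64(-0.01), np.float64(0.01), np.float64(0.03)] [np.float64(0.0), np.float64(0.0), np.float64(0.001)]
```

View pics/s3.png

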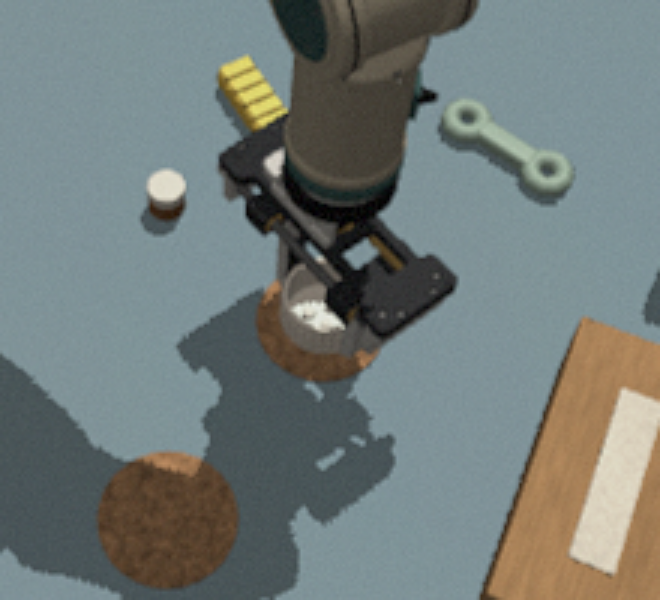

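>>> carry_out(
  plan=[
    [[0,0,0.07],[0,0,0],0],
    [[0,0,0.07],[0,0,0],0],
    [[0,0,0.07],[0,0,0],0],
    [[0,0,0.07],[0,0,0],0.7],
    [[0,0,0.07],[0,0,0],0.75],
    [[0,0,0.07],[0,0,0],1],
    [[0,0,0.07],[0,0,0],1],
    [[0,0,0.07],[0,0,0],1],
    [[0,0,0.07],[0,0,0],1],
  ],
)

```text
time: 9.55
ee_pos: [626.8, -8.4, 12.2]
orientation: [-0.0, 0.793, 0.609, -0.0]
force: [0.5, -0.1, -0.1]
gripper_width: 0.996
```

>>> carry_out(
  plan=[
    [[0,0,-1],[0,0,0],1],
    [[0,0,-3],[0,0,0],1],
    [[0,0,-6],[0,0,0],1],
    [[0,0,-10],[0,0,0],1],
    [[0,0,-14],[0,0,0],1],
    [[0,0,-18],[0,0,0],1],
    [[0,0,-20],[0,0,0],1],
    [[0,0,-20],[0,0,0],1],
  ],
)

```text
time: 10.35
ee_pos: [629.1, -8.9, 216.6]
orientation: [0.002, 0.793, 0.609, 0.003]
force: [-0.6, -0.0, 0.3]
gripper_width: 0.998
```

```bash
python3 - <<'E'
from h import *
go((480,118,210,-23),(480,118,210,0))
k=imaging.get_calibration("wrist");im=imaging.grab_frame("wrist");cv2.imwrite("pics/w4.png",im)
for n,t,z in(("coaster","coaster_a",0),("ramekin","ramekin_center",4)):
  for d in imaging.trace(t,"wrist"):
    m=d['mask']; g=unproj(*np.argwhere(m).mean(0)[::-1],k,4)[:2]
    if d['p']>.3 and np.hypot(*(g-[627,-8]))<50: 
        print(n,d['p'],g,np.round(fit(n,[(m,k)],*g,z0=z),2))
E
```

```text
t 10.35 pos [629.1  -8.9 216.6] jaw -15.0 tilt [0.0074 0.0001] w 0.998 F [-0.6 -0.   0.3]
(480, 118, 210, -23) -> [np.float64(8.41), np.float64(-17.68), np.float64(0.55)] [np.float64(0.007), np.float64(-0.003), np.float64(0.14)]
(480, 118, 210, 0) -> [np.float64(8.41), np.float64(-17.68), np.float64(0.55)] [np.float64(0.007), np.float64(-0.001), np.float64(-0.261)]
coaster 0.85 [629.24791594  -0.72647668] [626.15  -7.01   0.     1.1 ]
ramekin 0.58 [624.47924565 -10.43139922] [ 6.2592e+02 -4.8800e+00  0.0000e+00  3.0000e-02]
```

View pics/w4.png

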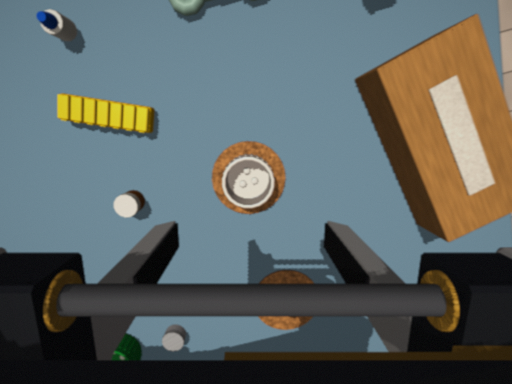

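```bash
sed -i "s/('toy','ramekin')/('toy','ramekin','coaster')/" h.py; python3 - <<'E'
from h import *
for c in("wrist","top"):
  k=imaging.get_calibration(c);im=imaging.grab_frame(c)
  for n,t,z in(("coaster","coaster_a",0),("ramekin","ramekin_center",4)):
   for d in imaging.trace(t,c):
    m=d['mask']; g=unproj(*np.argwhere(m).mean(0)[::-1],k,4)[:2]
    if d['p']>.3 and np.hypot(*(g-[627,-8]))<50: 
        print(c,n,d['p'],g,np.round(fit(n,[(m,k)],*g,z0=z),2))
go((480,118,210,-23))
E
```

```text
wrist coaster 0.88 [6.29231782e+02 4.06083549e-01] [ 6.2598e+02 -6.9400e+00  0.0000e+00  3.0000e-02]
wrist ramekin 0.64 [624.49783498 -10.45536591] [ 6.2584e+02 -5.0200e+00  0.0000e+00  3.0000e-02]
top coaster 0.74 [604.91019955 -26.83621431] [625.69 -11.18   0.     3.09]
top ramekin 0.53 [608.70616071  -3.73779367] [608.72   4.29   0.     5.05]
t 10.8 pos [626.4  -8.4 211.3] jaw -15.0 tilt [-0.0017 -0.0002] w 0.998 F [-0.1 -0.8 -0.6]
(480, 118, 210, -23) -> [np.float64(8.43), np.float64(-17.41), np.float64(0.15)] [np.float64(-0.002), np.float64(0.001), np.float64(0.14)]
```

```bash
python3 - <<'E'
from h import *
go((479,118,205,66))
E
```

```text
t 10.8 pos [626.4  -8.4 211.3] jaw -15.0 tilt [-0.0017 -0.0002] w 0.998 F [-0.1 -0.8 -0.6]
(479, 118, 205, 66) -> [np.float64(8.41), np.float64(-17.5), np.float64(0.65)] [np.float64(-0.002), np.float64(-0.001), np.float64(-1.413)]
```

>>> carry_out(
  plan=[
    [[2,-4.2,0.3],[0,0,-0.141],1],
    [[4,-8.4,0.6],[0,0,-0.282],1],
    [[6,-12.6,0.7],[0,0,-0.423],1],
    [[7.6,-16,0.7],[0,0,-0.564],1],
    [[8.4,-17.5,0.7],[0,0,-0.705],1],
    [[8.4,-17.5,0.7],[0,0,-0.846],1],
    [[8.4,-17.5,0.7],[0,0,-0.987],1],
    [[8.4,-17.5,0.7],[0,0,-1.128],1],
    [[8.4,-17.5,0.7],[0,0,-1.269],1],
    [[8.4,-17.5,0.7],[0,0,-1.413],1],
    [[8.4,-17.5,0.7],[0,0,-1.413],1],
    [[8.4,-17.5,0.7],[0,0,-1.413],1],
  ],
)

```text
time: 12.0
ee_pos: [479.4, 117.7, 205.1]
orientation: [-0.0, 0.21, 0.978, -0.0]
force: [-0.1, 0.3, -0.7]
gripper_width: 0.997
```

```bash
python3 - <<'E'
from h import *
k=imaging.get_calibration("wrist");im=imaging.grab_frame("wrist");cv2.imwrite("pics/w5.png",im)
for d in imaging.trace("pillbox_center","wrist"):
    m=d['mask']; g=unproj(*np.argwhere(m).mean(0)[::-1],k,12)[:2]
    print(d['p'],m.sum(),g,np.round(fit("pillbox",[(m,k)],*g,-.41),3))
imaging.grab_frame("top");k=imaging.get_calibration("top")
for n,t,z,x,y in(("coaster","coaster_a",0,627,-8),("ramekin","ramekin_center",4,627,-8)):
   for d in imaging.trace(t,"top"):
    m=d['mask']; g=unproj(*np.argwhere(m).mean(0)[::-1],k,4)[:2]
    if d['p']>.3 and np.hypot(*(g-[627,-8]))<50: 
        print(n,d['p'],g,np.round(fit(n,[(m,k)],*g,z0=z),2))
go((479,118,4,66))
E
```

```text
0.66 2192 [474.71009706 119.71353567] [ 4.75733e+02  1.18736e+02 -4.12000e-01  6.30000e-02]
coaster 0.56 [615.49996058 -11.91123364] [626.3   -9.09   0.     1.25]
ramekin 0.97 [632.42761624  -6.81694572] [ 6.2609e+02 -6.7600e+00  0.0000e+00  7.0000e-02]
t 12.25 pos [479.4 118.  205.2] jaw 65.9 tilt [-0.0001 -0.0002] w 1.002 F [ 0.4 -0.1 -0.6]
(479, 118, 4, 66) -> [np.float64(0.04), np.float64(-0.01), np.float64(20.12)] [np.float64(-0.0), np.float64(-0.0), np.float64(-0.001)]
```

View pics/w5.png

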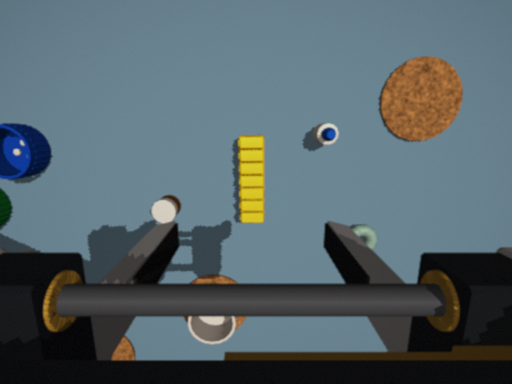

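>>> carry_out(
  plan=[
    [[0.1,0,5],[0,0,0],1],
    [[0.1,0,9],[0,0,0],1],
    [[0.1,0,13],[0,0,0],1],
    [[0.1,0,16],[0,0,0],1],
    [[0.1,0,18],[0,0,0],1],
    [[0.1,0,19.3],[0,0,0],1],
    [[0.1,0,20],[0,0,0],1],
    [[0.1,0,20.1],[0,0,0],1],
    [[0.1,0,20.1],[0,0,0],1],
    [[0.1,0,20.1],[0,0,0],0],
    [[0.1,0,20.1],[0,0,0],0],
    [[0.1,0,20.1],[0,0,0],0],
  ],
)

```text
time: 13.45
ee_pos: [478.9, 118.5, 4.8]
orientation: [0.0, 0.208, 0.978, 0.0]
force: [-0.2, 0.0, 0.0]
gripper_width: 0.78
```

>>> carry_out(
  plan=[
    [[0,0,0],[0,0,0],0],
    [[0,0,0],[0,0,0],0],
    [[0,0,0],[0,0,0],0],
    [[0,0,0],[0,0,0],0],
    [[0,0,0],[0,0,0],0],
    [[0,0,0],[0,0,0],0],
  ],
)

```text
time: 14.05
ee_pos: [478.5, 118.3, 4.2]
orientation: [-0.0, 0.208, 0.978, -0.0]
force: [0.2, -0.0, -0.7]
gripper_width: 0.339
```

```bash
python3 - <<'E'
from h import *
im=imaging.grab_frame("wrist");cv2.imwrite("pics/w6.png",im)
go((474,349,130,90),(474,349,130,66))
E
```

```text
t 14.1 pos [478.5 118.3   4.2] jaw 66.0 tilt [-0.0001  0.    ] w 0.339 F [ 0.3 -0.  -0.5]
(474, 349, 130, 90) -> [np.float64(9.8), np.float64(20.89), np.float64(-12.58)] [np.float64(0.0), np.float64(-0.0), np.float64(-0.419)]
(474, 349, 130, 66) -> [np.float64(9.8), np.float64(20.89), np.float64(-12.58)] [np.float64(0.0), np.float64(-0.0), np.float64(-0.0)]
```

View pics/w6.png

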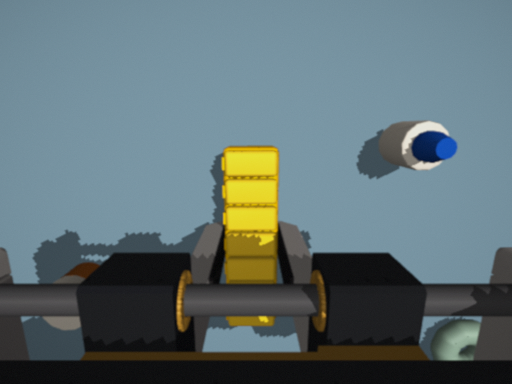

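>>> carry_out(
  plan=[
    [[0,0,-1],[0,0,0],0],
    [[0,0,-4],[0,0,0],0],
    [[0,0,-8],[0,0,0],0],
    [[0,0,-12],[0,0,0],0],
    [[1,2.1,-14],[0,0,0],0],
    [[3,6.3,-14.5],[0,0,0],0],
    [[5,10.5,-14.5],[0,0,0],0],
    [[5,10.5,-14.5],[0,0,0],0],
    [[5,10.5,-14.5],[0,0,0],0],
  ],
)

```text
time: 15.0
ee_pos: [474.8, 235.6, 149.6]
orientation: [-0.0, 0.206, 0.978, -0.0]
force: [-0.6, -0.8, 0.0]
gripper_width: 0.342
```

```bash
python3 - <<'E'
from h import *
k=imaging.get_calibration("wrist");im=imaging.grab_frame("wrist");cv2.imwrite("pics/w7.png",im)
for d in imaging.trace("coaster_a","wrist"):
    m=d['mask']; g=unproj(*np.argwhere(m).mean(0)[::-1],k,4)[:2]
    if d['p']>.3: print(d['p'],m.sum(),g,np.round(fit("coaster",[(m,k)],*g),3))
go((474,349,20,66))
for d in imaging.trace("pillbox_center","wrist"):
    m=d['mask'];print(d['p'],m.sum(),np.argwhere(m).min(0)[::-1],np.argwhere(m).max(0)[::-1])
E
```

```text
0.91 6746 [470.58721414 350.47569687] [4.72277e+02 3.49787e+02 0.00000e+00 1.70000e-02]
t 15.1 pos [475.4 233.  149.4] jaw 65.9 tilt [-0.0005 -0.0012] w 0.338 F [-0.7  0.2 -1.1]
(474, 349, 20, 66) -> [np.float64(4.86), np.float64(10.55), np.float64(12.93)] [np.float64(-0.001), np.float64(0.0), np.float64(-0.001)]
0.72 7800 [222 146] [278 325]
```

View pics/w7.png

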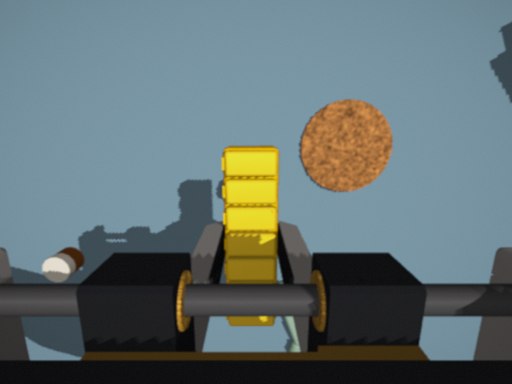

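```bash
python3 - <<'E'
from h import *
k=imaging.get_calibration("wrist")
s=read_state();z0=s['ee_pos'][2]-4.2
R0=R.from_quat(np.r_[s['orientation'][1:],s['orientation'][0]]).as_matrix()
c=np.array(s['ee_pos'])
for off in(-4,-2,0,2,4):
    p=c+off*R0[:,0]
    b=box(112,32,z0,z0+24);a=np.radians(-24);cc,ss=np.cos(a),np.sin(a)
    q=np.c_[cc*b[:,0]-ss*b[:,1]+p[0],ss*b[:,0]+cc*b[:,1]+p[1],b[:,2]];uv=proj(q,k);print(off,np.round(uv.min(0)),np.round(uv.max(0)))
E
```

```text
-4 [221. 155.] [280. 338.]
-2 [221. 151.] [280. 335.]
0 [221. 148.] [280. 332.]
2 [221. 145.] [280. 329.]
4 [220. 142.] [280. 326.]
```

```bash
python3 - <<'E'
from h import *
imaging.grab_frame("top")
go((474.9,349.1,20,66))
E
```

```text
t 15.2 pos [475.7 232.7 149.3] jaw 65.8 tilt [-0.0003 -0.001 ] w 0.342 F [ 0.9 -0.2 -0.6]
(474.9, 349.1, 20, 66) -> [np.float64(4.84), np.float64(10.6), np.float64(12.92)] [np.float64(-0.001), np.float64(0.0), np.float64(-0.003)]
```

>>> carry_out(
  plan=[
    [[1.6,3.5,0],[0,0,0],0],
    [[3.2,7,0],[0,0,0],0],
    [[4.5,9.8,1],[0,0,0],0],
    [[4.8,10.5,4],[0,0,0],0],
    [[4.8,10.5,7],[0,0,0],0],
    [[4.8,10.5,10],[0,0,0],0],
    [[4.8,10.5,12],[0,0,0],0],
    [[4.8,10.5,12.5],[0,0,0],0],
    [[4.8,10.5,12.5],[0,0,0],0],
    [[4.8,10.5,12.5],[0,0,0],0],
  ],
)

```text
time: 16.2
ee_pos: [475.4, 349.9, 25.3]
orientation: [0.001, 0.208, 0.978, 0.001]
force: [1.9, 0.2, -0.4]
gripper_width: 0.339
```

```bash
python3 - <<'E'
from h import *
imaging.grab_frame("top")
go((474.9,349.1,8.2,66))
E
```

```text
t 16.25 pos [475.5 350.2  25.6] jaw 66.0 tilt [0.0018 0.0013] w 0.343 F [-0.8 -0.4 -0.8]
(474.9, 349.1, 8.2, 66) -> [np.float64(0.01), np.float64(-0.13), np.float64(1.74)] [np.float64(0.002), np.float64(0.001), np.float64(-0.001)]
```

>>> carry_out(
  plan=[
    [[0,-0.1,0.7],[0,0,0],0],
    [[0,-0.1,1.2],[0,0,0],0],
    [[0,-0.1,1.5],[0,0,0],0],
    [[0,-0.1,1.7],[0,0,0],0],
    [[0,-0.1,1.75],[0,0,0],0],
    [[0,-0.1,1.75],[0,0,0],0],
    [[0,-0.1,1.75],[0,0,0],0.4],
    [[0,-0.1,1.75],[0,0,0],0.5],
    [[0,-0.1,1.75],[0,0,0],0.8],
    [[0,-0.1,1.75],[0,0,0],0.8],
    [[0,-0.1,1.75],[0,0,0],0.8],
    [[0,-0.1,1.75],[0,0,0],0.8],
  ],
)

```text
time: 17.45
ee_pos: [474.0, 349.1, 6.6]
orientation: [-0.0, 0.208, 0.978, -0.0]
force: [-0.5, -0.2, 0.2]
gripper_width: 0.78
```

>>> carry_out(
  plan=[
    [[0,0,-1],[0,0,0],1],
    [[0,0,-3],[0,0,0],1],
    [[0,0,-6],[0,0,0],1],
    [[0,0,-10],[0,0,0],1],
    [[0,0,-14],[0,0,0],1],
    [[0,0,-18],[0,0,0],1],
    [[0,0,-20],[0,0,0],1],
    [[0,0,-20],[0,0,0],1],
    [[0,0,-20],[0,0,0],1],
  ],
)

```text
time: 18.35
ee_pos: [473.7, 349.0, 207.0]
orientation: [0.0, 0.208, 0.978, 0.0]
force: [0.1, -0.4, -0.6]
gripper_width: 0.998
```

```bash
python3 - <<'E'
from h import *
k=imaging.get_calibration("wrist");im=imaging.grab_frame("wrist");cv2.imwrite("pics/w8.png",im)
for n,t,z in(("coaster","coaster_a",0),("pillbox","pillbox_center",4)):
  for d in imaging.trace(t,"wrist"):
    m=d['mask']; g=unproj(*np.argwhere(m).mean(0)[::-1],k,4)[:2]
    if d['p']>.3 and np.hypot(*(g-[474,350]))<50: 
        if n=='coaster':
            h=cv2.convexHull(np.argwhere(m)[:,::-1].astype(np.int32));m=np.zeros(m.shape,np.uint8);cv2.fillConvexPoly(m,h,1)
        print(n,d['p'],np.round(fit(n,[(m,k)],*g,-.41 if n=='pillbox' else None,z0=z),2))
go((655,217,205,85),(655,217,205,-95))
E
```

```text
coaster 0.74 [4.7208e+02 3.5021e+02 0.0000e+00 6.0000e-02]
pillbox 0.75 [ 4.7158e+02  3.4917e+02 -4.2000e-01  7.0000e-02]
t 18.5 pos [473.1 348.5 205.3] jaw 66.0 tilt [-0.0023 -0.0018] w 1.004 F [ 0.3  0.2 -0.3]
(655, 217, 205, 85) -> [np.float64(-21.97), np.float64(-4.62), np.float64(0.01)] [np.float64(-0.002), np.float64(-0.002), np.float64(-0.331)]
(655, 217, 205, -95) -> [np.float64(-21.97), np.float64(-4.62), np.float64(0.01)] [np.float64(-0.003), np.float64(0.003), np.float64(2.81)]
```

View pics/w8.png

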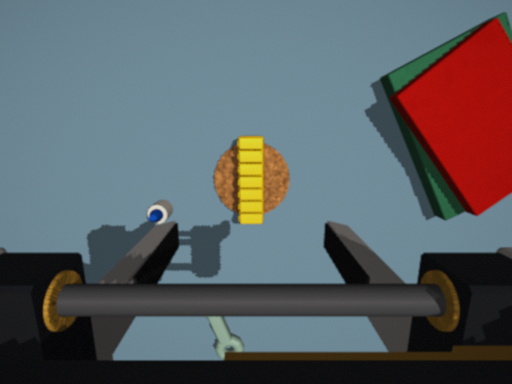

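The pill box is centred within about 1 mm. Next is the toy.

>>> carry_out(
  plan=[
    [[-4.8,-1,0],[0,0,-0.14],1],
    [[-9.6,-2,0],[0,0,-0.28],1],
    [[-14.4,-3,0],[0,0,-0.34],1],
    [[-18.5,-3.9,0],[0,0,-0.34],1],
    [[-21,-4.5,0],[0,0,-0.34],1],
    [[-22,-4.6,0],[0,0,-0.34],1],
    [[-22,-4.6,0],[0,0,-0.34],1],
    [[-22,-4.6,0],[0,0,-0.34],1],
  ],
)

```text
time: 19.3
ee_pos: [654.6, 219.6, 205.9]
orientation: [-0.001, 0.038, 0.999, 0.0]
force: [0.4, 0.4, -0.0]
gripper_width: 0.997
```

```bash
python3 - <<'E'
from h import *
k=imaging.get_calibration("wrist");im=imaging.grab_frame("wrist");cv2.imwrite("pics/w9.png",im)
for d in imaging.trace("toy_center","wrist"):
    m=d['mask']; g=unproj(*np.argwhere(m).mean(0)[::-1],k,8)[:2]
    print(d['p'],m.sum(),g,np.round(fit("toy",[(m,k)],*g,-.07),3))
    if d['p']>.3:
        mm=m.astype(np.uint8);print(cv2.minAreaRect(np.argwhere(m)[:,::-1].astype(np.float32)))
go((655,217,3.5,85.7))
E
```

```text
0.64 2092 [649.18136502 218.15659937] [ 6.51921e+02  2.18102e+02 -6.10000e-02  9.70000e-02]
((248.5, 178.5), (93.0, 33.0), 90.0)
t 19.4 pos [654.6 220.  206.6] jaw 85.7 tilt [-0.0015  0.0011] w 0.997 F [-0.5 -0.3 -0.3]
(655, 217, 3.5, 85.7) -> [np.float64(-0.09), np.float64(-0.32), np.float64(20.31)] [np.float64(0.001), np.float64(-0.002), np.float64(-0.001)]
```

View pics/w9.png

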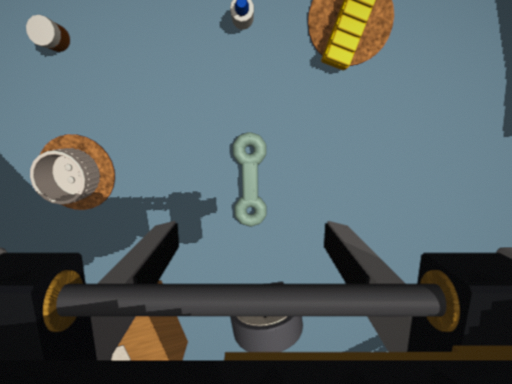

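>>> carry_out(
  plan=[
    [[0.1,-0.2,5],[0,0,0],1],
    [[0.1,-0.2,9],[0,0,0],1],
    [[0.1,-0.2,13],[0,0,0],1],
    [[0.1,-0.2,16],[0,0,0],1],
    [[0.1,-0.2,18],[0,0,0],1],
    [[0.1,-0.2,19.3],[0,0,0],1],
    [[0.1,-0.2,20],[0,0,0],1],
    [[0.1,-0.2,20.2],[0,0,0],1],
    [[0.1,-0.2,20.2],[0,0,0],1],
    [[0.1,-0.2,20.2],[0,0,0],1],
  ],
)

```text
time: 20.4
ee_pos: [656.0, 216.1, 6.0]
orientation: [0.001, 0.039, 0.999, 0.0]
force: [-1.3, -0.6, 0.5]
gripper_width: 0.998
```

```bash
python3 - <<'E'
from h import *
im=imaging.grab_frame("wrist");cv2.imwrite("pics/w10.png",im)
go((653.5,217.5,3.5,85.7))
E
```

```text
t 20.45 pos [655.9 216.    6. ] jaw 85.5 tilt [0.0018 0.0006] w 1.002 F [ 0.4 -0.1  0. ]
(653.5, 217.5, 3.5, 85.7) -> [np.float64(0.26), np.float64(0.13), np.float64(0.24)] [np.float64(0.001), np.float64(0.002), np.float64(-0.004)]
```

View pics/w10.png

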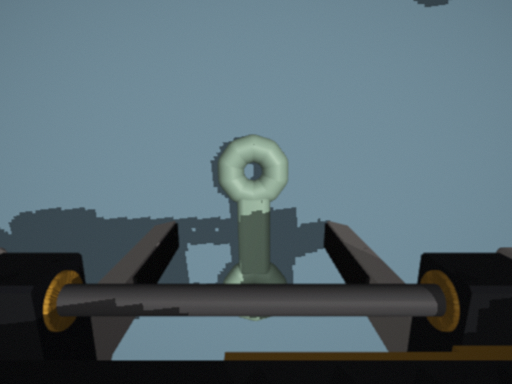

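```bash
python3 - <<'E'
from h import *
k=imaging.get_calibration("wrist");s=read_state();c=s['ee_pos']
R0=R.from_quat(np.r_[s['orientation'][1:],s['orientation'][0]]).as_matrix()
for o in (-62,-40,-18,-8,0,8,18,40,62):
    p=c+o*R0[:,0];p[2]=16;print(o,proj(p[None],k)[0].round())
go((653.5,217.5,3.5,85.7))
E
```

```text
-62 [250. 330.]
-40 [250. 300.]
-18 [250. 269.]
-8 [250. 254.]
0 [250. 242.]
8 [250. 230.]
18 [250. 214.]
40 [250. 178.]
62 [250. 139.]
t 20.45 pos [655.9 216.    6. ] jaw 85.5 tilt [0.0018 0.0006] w 1.002 F [ 0.4 -0.1  0. ]
(653.5, 217.5, 3.5, 85.7) -> [np.float64(0.26), np.float64(0.13), np.float64(0.24)] [np.float64(0.001), np.float64(0.002), np.float64(-0.004)]
```

>>> carry_out(
  plan=[
    [[0.3,0.1,0.25],[0,0,0],1],
    [[0.3,0.1,0.25],[0,0,0],1],
    [[0.3,0.1,0.25],[0,0,0],0],
    [[0.3,0.1,0.25],[0,0,0],0],
    [[0.3,0.1,0.25],[0,0,0],0],
    [[0.3,0.1,0.25],[0,0,0],0],
    [[0.3,0.1,0.25],[0,0,0],0],
    [[0.3,0.1,0.25],[0,0,0],0],
    [[0.3,0.1,0.25],[0,0,0],0],
    [[0.3,0.1,0.25],[0,0,0],0],
    [[0.3,0.1,0.25],[0,0,0],0],
    [[0.3,0.1,0.25],[0,0,0],0],
  ],
)

```text
time: 21.65
ee_pos: [652.2, 217.1, 2.3]
orientation: [0.0, 0.039, 0.999, 0.0]
force: [-0.0, -0.0, -0.1]
gripper_width: 0.212
```

```bash
python3 - <<'E'
from h import *
im=imaging.grab_frame("wrist");cv2.imwrite("pics/w11.png",im)
go((653.5,217.5,3.5,85.7),(633,-202,150,85.7))
k=imaging.get_calibration("wrist");s=read_state();c=s['ee_pos']
R0=R.from_quat(np.r_[s['orientation'][1:],s['orientation'][0]]).as_matrix()
for o in (0,40,62):
    p=c+o*R0[:,0];p[2]=16;print(o,proj(p[None],k)[0].round())
E
```

```text
t 21.7 pos [652.2 217.1   2.3] jaw 85.5 tilt [-0.      0.0001] w 0.211 F [ 0.1 -0.3 -1. ]
(653.5, 217.5, 3.5, 85.7) -> [np.float64(-0.13), np.float64(0.05), np.float64(-0.12)] [np.float64(0.0), np.float64(-0.0), np.float64(-0.004)]
(633, -202, 150, 85.7) -> [np.float64(-1.38), np.float64(-41.93), np.float64(-14.78)] [np.float64(0.0), np.float64(-0.0), np.float64(-0.004)]
0 [250. 244.]
40 [250. 179.]
62 [250. 139.]
```

View pics/w11.png

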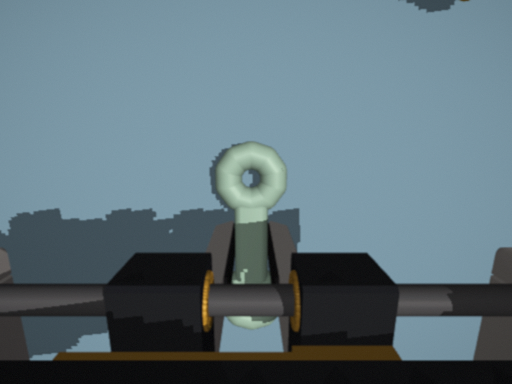

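>>> carry_out(
  plan=[
    [[0,0,-1],[0,0,0],0],
    [[0,0,-4],[0,0,0],0],
    [[0,0,-8],[0,0,0],0],
    [[0,0,-12],[0,0,0],0],
    [[-0.1,-3,-14.5],[0,0,0],0],
    [[-0.2,-7.5,-14.8],[0,0,0],0],
    [[-0.4,-12,-14.8],[0,0,0],0],
    [[-0.5,-16.5,-14.8],[0,0,0],0],
    [[-0.7,-21,-14.8],[0,0,0],0],
    [[-0.8,-24,-14.8],[0,0,0],0],
    [[-0.9,-26,-14.8],[0,0,0],0],
    [[-0.9,-26,-14.8],[0,0,0],0],
  ],
)

```text
time: 22.9
ee_pos: [640.3, -48.1, 151.0]
orientation: [0.0, 0.043, 0.999, -0.001]
force: [0.1, -0.8, -1.5]
gripper_width: 0.207
```

```bash
python3 - <<'E'
from h import *
k=imaging.get_calibration("wrist");im=imaging.grab_frame("wrist");cv2.imwrite("pics/w12.png",im)
for d in imaging.trace("coaster_a","wrist"):
    m=d['mask']; g=unproj(*np.argwhere(m).mean(0)[::-1],k,4)[:2]
    if d['p']>.3: print(d['p'],m.sum(),g,np.round(fit("coaster",[(m,k)],*g),3))
go((632.8,-201.6,150,85.5))
E
```

```text
0.88 5998 [ 630.00374795 -200.87413064] [ 6.31879e+02 -2.01748e+02  0.00000e+00  1.70000e-02]
0.6 1793 [612.10921504  -0.63209413] [625.873  -8.188   0.      2.5  ]
t 23.0 pos [640.8 -42.1 150.7] jaw 85.5 tilt [0.0004 0.0011] w 0.206 F [ 0.1 -0.1 -0.2]
(632.8, -201.6, 150, 85.5) -> [np.float64(-0.46), np.float64(-15.97), np.float64(0.05)] [np.float64(0.001), np.float64(0.0), np.float64(-0.001)]
```

View pics/w12.png

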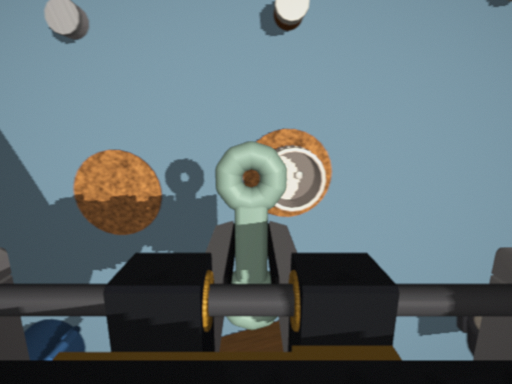

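>>> carry_out(
  plan=[
    [[-0.1,-4,0],[0,0,0],0],
    [[-0.2,-8.5,0],[0,0,0],0],
    [[-0.3,-12.5,0],[0,0,0],0],
    [[-0.4,-15,0.5],[0,0,0],0],
    [[-0.4,-15.9,3],[0,0,0],0],
    [[-0.4,-15.9,6.5],[0,0,0],0],
    [[-0.4,-15.9,9.5],[0,0,0],0],
    [[-0.4,-15.9,12],[0,0,0],0],
    [[-0.4,-15.9,13],[0,0,0],0],
    [[-0.4,-15.9,13],[0,0,0],0],
    [[-0.4,-15.9,13],[0,0,0],0],
  ],
)

```text
time: 24.1
ee_pos: [633.5, -200.9, 21.3]
orientation: [0.001, 0.039, 0.999, 0.0]
force: [0.4, 0.9, -0.8]
gripper_width: 0.21
```

```bash
python3 - <<'E'
from h import *
imaging.grab_frame("top")
go((632.5,-201.7,6.5,85.5))
E
```

```text
t 24.15 pos [ 633.7 -201.3   21.8] jaw 85.5 tilt [ 0.0025 -0.0004] w 0.208 F [ 0.4  0.1 -0.7]
(632.5, -201.7, 6.5, 85.5) -> [np.float64(0.12), np.float64(-0.04), np.float64(1.53)] [np.float64(-0.0), np.float64(0.003), np.float64(0.001)]
```

>>> carry_out(
  plan=[
    [[0.05,0,0.6],[0,0,0],0],
    [[0.05,0,1.1],[0,0,0],0],
    [[0.05,0,1.35],[0,0,0],0],
    [[0.05,0,1.45],[0,0,0],0],
    [[0.05,0,1.45],[0,0,0],0],
    [[0.05,0,1.45],[0,0,0],0],
    [[0.05,0,1.45],[0,0,0],0.3],
    [[0.05,0,1.45],[0,0,0],0.4],
    [[0.05,0,1.45],[0,0,0],0.8],
    [[0.05,0,1.45],[0,0,0],0.8],
    [[0.05,0,1.45],[0,0,0],0.8],
    [[0.05,0,1.45],[0,0,0],0.8],
  ],
)

```text
time: 25.35
ee_pos: [631.7, -201.7, 5.7]
orientation: [-0.0, 0.039, 0.999, -0.0]
force: [-0.5, -0.3, 0.3]
gripper_width: 0.684
```

>>> carry_out(
  plan=[
    [[0,0,-1],[0,0,0],1],
    [[0,0,-3],[0,0,0],1],
    [[0,0,-6],[0,0,0],1],
    [[0,0,-10],[0,0,0],1],
    [[0,0,-14],[0,0,0],1],
    [[0,0,-18],[0,0,0],1],
    [[0,0,-20],[0,0,0],1],
    [[0,0,-20],[0,0,0],1],
    [[0,0,-20],[0,0,0],1],
  ],
)

```text
time: 26.25
ee_pos: [631.4, -201.6, 206.0]
orientation: [0.0, 0.039, 0.999, 0.0]
force: [0.0, 0.6, 0.1]
gripper_width: 1.004
```

```bash
python3 - <<'E'
from h import *
k=imaging.get_calibration("wrist");im=imaging.grab_frame("wrist");cv2.imwrite("pics/w13.png",im)
for n,t,z in(("coaster","coaster_a",0),("toy","toy_center",4)):
  for d in imaging.trace(t,"wrist"):
    m=d['mask']; g=unproj(*np.argwhere(m).mean(0)[::-1],k,4)[:2]
    if d['p']>.3 and np.hypot(*(g-[632,-202]))<50: 
        if n=='coaster':
            h=cv2.convexHull(np.argwhere(m)[:,::-1].astype(np.int32));m=np.zeros(m.shape,np.uint8);cv2.fillConvexPoly(m,h,1)
        print(n,d['p'],np.round(fit(n,[(m,k)],*g,-.07 if n=='toy' else None,z0=z),2))
go((473,-345,205,0),(473,-345,205,60))
E
```

```text
coaster 0.64 [ 6.3179e+02 -2.0208e+02  0.0000e+00  6.0000e-02]
toy 0.66 [ 6.3223e+02 -2.0196e+02 -8.0000e-02  1.2000e-01]
t 26.4 pos [ 630.6 -201.4  204.1] jaw 85.5 tilt [-0.003   0.0009] w 0.996 F [-0.5  0.8 -1. ]
(473, -345, 205, 0) -> [np.float64(14.58), np.float64(-15.56), np.float64(-0.06)] [np.float64(-0.002), np.float64(-0.003), np.float64(1.492)]
(473, -345, 205, 60) -> [np.float64(14.58), np.float64(-15.56), np.float64(-0.06)] [np.float64(-0.0), np.float64(-0.003), np.float64(0.445)]
```

View pics/w13.png

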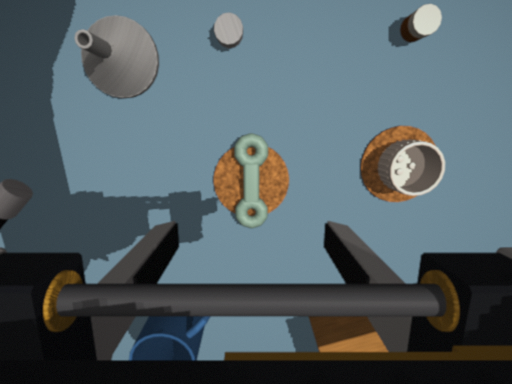

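>>> carry_out(
  plan=[
    [[3.3,-3.5,0],[0,0,0.14],1],
    [[6.6,-7,0],[0,0,0.28],1],
    [[9.9,-10.5,0],[0,0,0.42],1],
    [[12.6,-13.5,0],[0,0,0.56],1],
    [[14.1,-15.1,0],[0,0,0.62],1],
    [[14.6,-15.6,0],[0,0,0.62],1],
    [[14.6,-15.6,0],[0,0,0.62],1],
    [[14.6,-15.6,0],[0,0,0.62],1],
  ],
)

```text
time: 27.2
ee_pos: [475.9, -343.7, 205.4]
orientation: [0.0, 0.34, 0.94, 0.001]
force: [-0.6, -0.3, 0.2]
gripper_width: 1.0
```

```bash
python3 - <<'E'
from h import *
k=imaging.get_calibration("wrist");im=imaging.grab_frame("wrist");cv2.imwrite("pics/w14.png",im)
for d in imaging.trace("funnel_center","wrist"):
    m=d['mask']; g=unproj(*np.argwhere(m).mean(0)[::-1],k,15)[:2]
    if d['p']>.3: print(d['p'],m.sum(),g,np.round(fit("funnel",[(m,k)],*g),3))
go((473,-345.2,48,50))
E
```

```text
0.67 3739 [ 469.29309737 -343.50972409] [ 4.71150e+02 -3.45103e+02  0.00000e+00  2.00000e-02]
t 27.3 pos [ 475.8 -343.8  205.4] jaw 50.2 tilt [0.0007 0.0012] w 0.997 F [-0.2  0.6  0.6]
(473, -345.2, 48, 50) -> [np.float64(0.12), np.float64(-0.31), np.float64(15.74)] [np.float64(0.001), np.float64(-0.0), np.float64(0.004)]
```

View pics/w14.png

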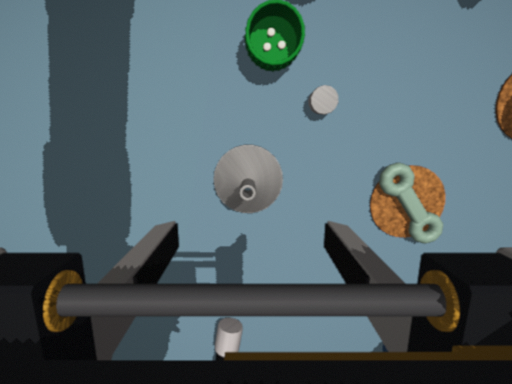

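>>> carry_out(
  plan=[
    [[0.17,-0.3,3],[0,0,0],1],
    [[0.17,-0.3,7],[0,0,0],1],
    [[0.17,-0.3,10.5],[0,0,0],1],
    [[0.17,-0.3,13],[0,0,0],1],
    [[0.17,-0.3,14.8],[0,0,0],1],
    [[0.17,-0.3,15.6],[0,0,0],1],
    [[0.17,-0.3,15.6],[0,0,0],1],
    [[0.17,-0.3,15.6],[0,0,0],1],
  ],
)

```text
time: 28.1
ee_pos: [471.6, -346.9, 50.4]
orientation: [0.001, 0.342, 0.94, -0.0]
force: [0.3, 0.5, 0.2]
gripper_width: 1.001
```

```bash
python3 - <<'E'
from h import *
im=imaging.grab_frame("wrist");cv2.imwrite("pics/w15.png",im)
go((472.4,-345.2,49,50))
k=imaging.get_calibration("wrist");s=read_state();c=s['ee_pos'];c[2]=85;print(proj(c[None],k))
E
```

```text
t 28.15 pos [ 471.6 -347.2   50.8] jaw 50.0 tilt [ 0.0016 -0.0009] w 1.001 F [-0.8  0.9  0.2]
(472.4, -345.2, 49, 50) -> [np.float64(0.07), np.float64(0.2), np.float64(0.18)] [np.float64(0.0), np.float64(0.002), np.float64(-0.0)]
[[251.27661939 259.60307793]]
```

View pics/w15.png

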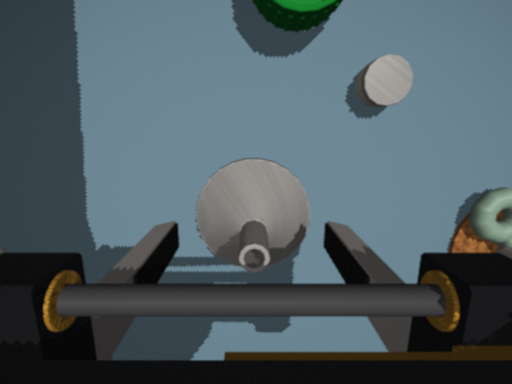

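>>> carry_out(
  plan=[
    [[0.1,0.15,0.1],[0,0,0],1],
    [[0.1,0.15,0.1],[0,0,0],1],
    [[0.1,0.15,0.1],[0,0,0],0],
    [[0.1,0.15,0.1],[0,0,0],0],
    [[0.1,0.15,0.1],[0,0,0],0],
    [[0.1,0.15,0.1],[0,0,0],0],
    [[0.1,0.15,0.1],[0,0,0],0],
    [[0.1,0.15,0.1],[0,0,0],0],
    [[0.1,0.15,0.1],[0,0,0],0],
    [[0.1,0.15,0.1],[0,0,0],0],
    [[0.1,0.15,0.1],[0,0,0],0],
    [[0.1,0.15,0.1],[0,0,0],0],
  ],
)

```text
time: 29.35
ee_pos: [470.9, -345.1, 48.7]
orientation: [-0.0, 0.342, 0.94, 0.0]
force: [0.0, 0.6, -0.2]
gripper_width: 0.183
```

```bash
python3 - <<'E'
from h import *
im=imaging.grab_frame("wrist");cv2.imwrite("pics/w16.png",im)
go((626,-6.5,200,50))
k=imaging.get_calibration("wrist");s=read_state();c=s['ee_pos'];c[2]=85;print(proj(c[None],k))
E
```

```text
t 29.4 pos [ 470.9 -345.1   48.8] jaw 50.0 tilt [0.     0.0001] w 0.174 F [ 0.1  0.7 -0.6]
(626, -6.5, 200, 50) -> [np.float64(9.91), np.float64(35.91), np.float64(-15.12)] [np.float64(0.0), np.float64(-0.0), np.float64(-0.001)]
[[251.21973245 261.24139976]]
```

View pics/w16.png

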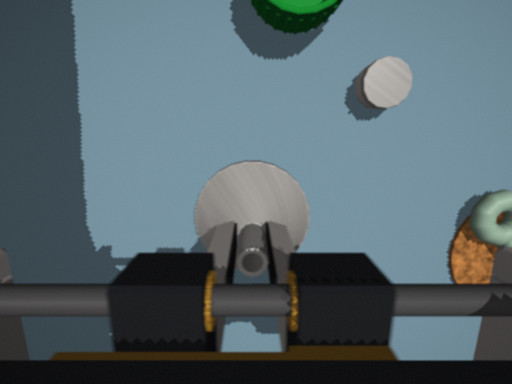

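>>> carry_out(
  plan=[
    [[0,0,0],[0,0,0],0],
    [[0,0,0],[0,0,0],0],
    [[0,0,-1],[0,0,0],0],
    [[0,0,-3],[0,0,0],0],
    [[0,0,-6],[0,0,0],0],
    [[0,0,-9],[0,0,0],0],
    [[0,0,-12],[0,0,0],0],
    [[0,0,-14],[0,0,0],0],
    [[0,0,-14.5],[0,0,0],0],
    [[0,0,-14.5],[0,0,0],0],
  ],
)

```text
time: 30.4
ee_pos: [471.0, -345.3, 194.5]
orientation: [0.001, 0.342, 0.94, -0.0]
force: [0.2, -0.2, -0.9]
gripper_width: 0.175
```

```bash
python3 - <<'E'
from h import *
im=imaging.grab_frame("wrist");cv2.imwrite("pics/w17.png",im)
go((626,-6.5,194,50))
E
```

```text
t 30.45 pos [ 470.5 -344.8  193.4] jaw 50.0 tilt [-0.0005  0.0005] w 0.174 F [-1.1 -0.9 -1.8]
(626, -6.5, 194, 50) -> [np.float64(9.85), np.float64(35.9), np.float64(-0.05)] [np.float64(0.0), np.float64(-0.001), np.float64(-0.001)]
```

View pics/w17.png

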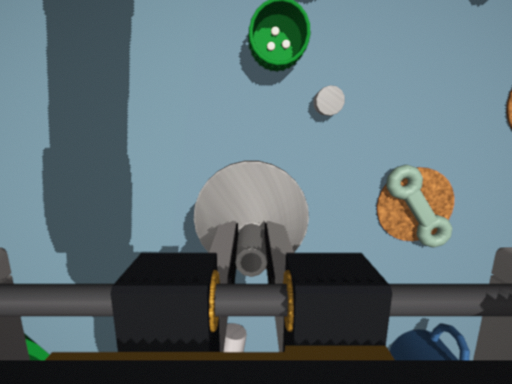

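>>> carry_out(
  plan=[
    [[1,3.5,0],[0,0,0],0],
    [[2.2,8,0],[0,0,0],0],
    [[3.4,12.5,0],[0,0,0],0],
    [[4.7,17,0],[0,0,0],0],
    [[5.9,21.5,0],[0,0,0],0],
    [[7,25,0],[0,0,0],0],
    [[7.3,26.5,0],[0,0,0],0],
    [[7.3,26.5,0],[0,0,0],0],
    [[7.3,26.5,0],[0,0,0],0],
  ],
)

```text
time: 31.35
ee_pos: [584.2, -97.6, 193.0]
orientation: [-0.001, 0.343, 0.939, -0.001]
force: [0.1, -0.9, -0.7]
gripper_width: 0.175
```

```bash
python3 - <<'E'
from h import *
k=imaging.get_calibration("wrist");im=imaging.grab_frame("wrist");cv2.imwrite("pics/w18.png",im)
for d in imaging.trace("ramekin_center","wrist"):
    m=d['mask']; g=unproj(*np.argwhere(m).mean(0)[::-1],k,24)[:2]
    if d['p']>.3: print(d['p'],m.sum(),g,np.round(fit("ramekin",[(m,k)],*g,z0=4),3))
for d in imaging.trace("coaster_a","wrist"):
    m=d['mask']; g=unproj(*np.argwhere(m).mean(0)[::-1],k,4)[:2]
    if d['p']>.3: print('coaster',d['p'],m.sum(),g,np.round(fit("coaster",[(m,k)],*g),3))
go((626.5,-6.5,194,50))
E
```

```text
0.84 3674 [ 327.54400571 -132.14050898] [ 3.26383e+02 -1.27965e+02  0.00000e+00  3.30000e-02]
0.74 3736 [ 362.58678992 -218.50066526] [ 3.66815e+02 -2.15350e+02  0.00000e+00  5.60000e-02]
0.62 2907 [627.53485135  -4.73766472] [ 6.24977e+02 -6.89200e+00  0.00000e+00  3.10000e-02]
coaster 0.82 1991 [612.1147451  -13.71389634] [625.63   -7.939   0.      1.56 ]
t 31.5 pos [584.4 -98.2 193.7] jaw 49.7 tilt [-0.0008 -0.0012] w 0.174 F [ 0.2  0.3 -1.7]
(626.5, -6.5, 194, 50) -> [np.float64(2.71), np.float64(9.72), np.float64(-0.05)] [np.float64(-0.001), np.float64(0.0), np.float64(-0.005)]
```

View pics/w18.png

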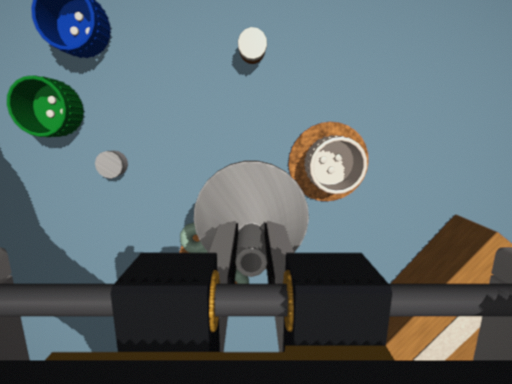

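>>> carry_out(
  plan=[
    [[0.9,3.2,0],[0,0,0],0],
    [[1.8,6.5,0],[0,0,0],0],
    [[2.5,9,0],[0,0,0],0],
    [[2.7,9.7,1],[0,0,0],0],
    [[2.7,9.7,3.5],[0,0,0],0],
    [[2.7,9.7,6],[0,0,0],0],
    [[2.7,9.7,8],[0,0,0],0],
    [[2.7,9.7,9],[0,0,0],0],
    [[2.7,9.7,9.5],[0,0,0],0],
    [[2.7,9.7,9.5],[0,0,0],0],
    [[2.7,9.7,9.5],[0,0,0],0],
  ],
)

```text
time: 32.6
ee_pos: [627.7, -4.2, 99.6]
orientation: [0.001, 0.343, 0.939, 0.0]
force: [-0.0, 0.2, -1.2]
gripper_width: 0.174
```

```bash
python3 - <<'E'
from h import *
im=imaging.grab_frame("scene");cv2.imwrite("pics/s18.png",cv2.resize(im[130:330,180:400],None,fx=3,fy=3))
go((626.2,-6.5,75.3,50))
E
```

```text
t 32.65 pos [627.9  -4.   99.8] jaw 49.9 tilt [ 0.0018 -0.0001] w 0.177 F [-0.4 -0.2 -0.3]
(626.2, -6.5, 75.3, 50) -> [np.float64(-0.03), np.float64(-0.3), np.float64(2.45)] [np.float64(0.001), np.float64(0.001), np.float64(-0.001)]
```

View pics/s18.png

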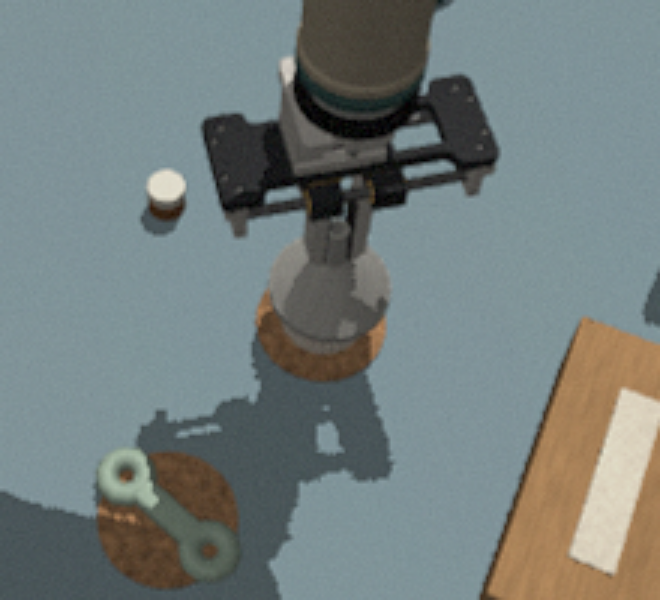

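>>> carry_out(
  plan=[
    [[0,-0.15,0],[0,0,0],0],
    [[0,-0.15,0.8],[0,0,0],0],
    [[0,-0.15,1.5],[0,0,0],0],
    [[0,-0.15,1.9],[0,0,0],0],
    [[0,-0.15,1.9],[0,0,0],0],
    [[0,-0.15,1.9],[0,0,0],0],
  ],
)

```text
time: 33.25
ee_pos: [626.1, -4.8, 79.5]
orientation: [-0.0, 0.342, 0.94, -0.0]
force: [-0.4, -0.8, -1.9]
gripper_width: 0.174
```

```bash
python3 - <<'E'
from h import *
imaging.grab_frame("top")
go((626.2,-6.5,75.3,50))
E
```

```text
t 33.3 pos [626.3  -4.8  79.7] jaw 50.0 tilt [ 0.0001 -0.    ] w 0.178 F [ 0.   0.  -0.7]
(626.2, -6.5, 75.3, 50) -> [np.float64(-0.1), np.float64(-0.13), np.float64(0.44)] [np.float64(0.0), np.float64(0.0), np.float64(-0.001)]
```

>>> carry_out(
  plan=[
    [[-0.1,-0.1,0.1],[0,0,0],0],
    [[-0.1,-0.1,0.25],[0,0,0],0],
    [[-0.1,-0.1,0.35],[0,0,0],0],
    [[-0.1,-0.1,0.42],[0,0,0],0],
    [[-0.1,-0.1,0.42],[0,0,0],0],
    [[-0.1,-0.1,0.42],[0,0,0],0],
  ],
)

```text
time: 33.9
ee_pos: [626.2, -6.0, 75.7]
orientation: [-0.0, 0.342, 0.94, 0.0]
force: [-1.3, 0.8, 1.5]
gripper_width: 0.176
```

```bash
python3 - <<'E'
from h import *
im=imaging.grab_frame("scene");cv2.imwrite("pics/s19.png",cv2.resize(im[160:300,200:370],None,fx=4,fy=4))
go((626.2,-6.5,75.3,50))
imaging.grab_frame("scene");go()
imaging.grab_frame("scene");go()
E
```

```text
t 33.95 pos [626.2  -6.   75.6] jaw 50.0 tilt [-0.0002  0.0003] w 0.176 F [-1.   1.1  1.5]
(626.2, -6.5, 75.3, 50) -> [np.float64(-0.03), np.float64(-0.04), np.float64(0.03)] [np.float64(0.0), np.float64(-0.0), np.float64(-0.001)]
t 34.0 pos [626.2  -6.   75.7] jaw 50.0 tilt [-0.0001  0.0003] w 0.177 F [-0.7  0.5  1.4]
t 34.05 pos [626.3  -6.1  75.7] jaw 50.0 tilt [-0.0001  0.0002] w 0.171 F [-1.3  0.1  1.7]
```

View pics/s19.png

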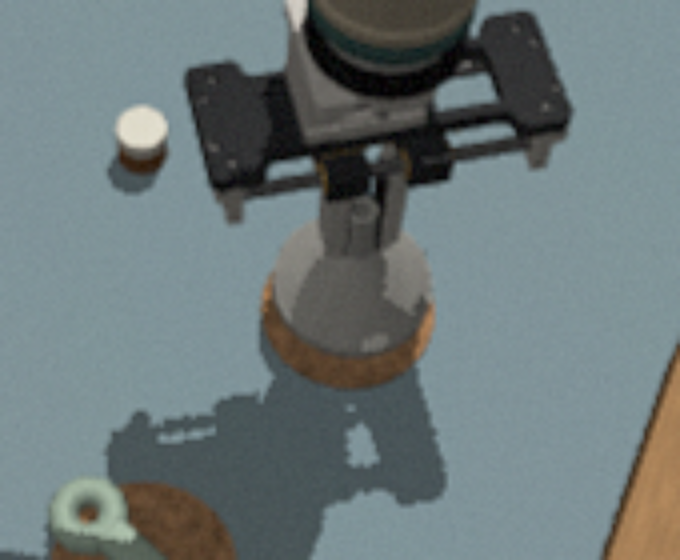

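>>> carry_out(
  plan=[
    [[0,0,0.03],[0,0,0],0],
    [[0,0,0.03],[0,0,0],0],
    [[0,0,0.03],[0,0,0],0.2],
    [[0,0,0.03],[0,0,0],0.23],
    [[0,0,0.03],[0,0,0],0.3],
    [[0,0,0.03],[0,0,0],0.6],
    [[0,0,0.03],[0,0,0],0.6],
    [[0,0,0.03],[0,0,0],0.6],
    [[0,0,0.03],[0,0,0],0.6],
  ],
)

```text
time: 34.95
ee_pos: [626.3, -6.2, 75.2]
orientation: [-0.0, 0.342, 0.94, -0.0]
force: [-0.3, 0.1, 0.0]
gripper_width: 0.586
```

```bash
python3 - <<'E'
from h import *
im=imaging.grab_frame("wrist");cv2.imwrite("pics/w20.png",im)
go()
E
```

```text
t 35.0 pos [626.3  -6.2  75.3] jaw 50.0 tilt [0.0001 0.    ] w 0.594 F [-0.2 -1.1 -0.1]
```

View pics/w20.png

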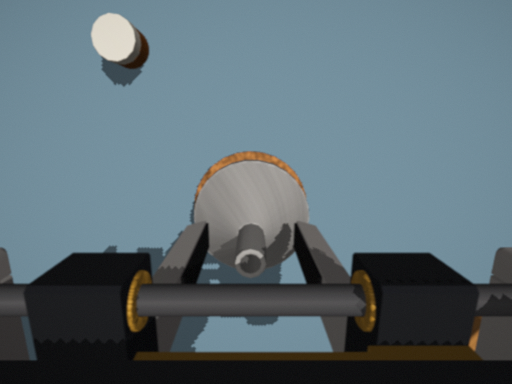

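The fingers are clear of the spout. I'll lift and back off to check.

>>> carry_out(
  plan=[
    [[0,0,-1],[0,0,0],0.7],
    [[0,0,-3],[0,0,0],0.8],
    [[0,0,-6],[0,0,0],1],
    [[0,0,-10],[0,0,0],1],
    [[0,0,-14],[0,0,0],1],
    [[0,0,-16],[0,0,0],1],
    [[2,-3,-16],[0,0,0],1],
    [[4,-7,-16],[0,0,0],1],
    [[7,-11,-16],[0,0,0],1],
    [[9,-15,-16],[0,0,0],1],
    [[10,-17,-16],[0,0,0],1],
    [[10,-17,-16],[0,0,0],1],
  ],
)

```text
time: 36.2
ee_pos: [437.4, -73.5, 236.3]
orientation: [-0.0, 0.344, 0.939, 0.0]
force: [0.5, 0.3, 0.6]
gripper_width: 1.001
```

```bash
python3 - <<'E'
from h import *
go()
for c in("top","scene"):
  im=imaging.grab_frame(c);k=imaging.get_calibration(c)
  cv2.imwrite(f"pics/f_{c}.png",im if c=="top" else cv2.resize(im[80:330,180:420],None,fx=2.4,fy=2.4))
  for n,t,z,x,y,yaw in(("funnel","funnel_center",26.5,626,-6.5,None),("coaster","coaster_a",0,474,350,None),("pillbox","pillbox_center",4,474,350,-.41),("coaster","coaster_a",0,627,-8,None),("coaster","coaster_a",0,633,-202,None),("toy","toy_center",4,633,-202,-.07),("jar","cream_jar_center",0,466,1,None),("drop","dropper_center",0,461,224,None),("tin","salve_tin_center",0,455,-214,None)):
   for d in imaging.trace(t,c):
    m=d['mask']; g=unproj(*np.argwhere(m).mean(0)[::-1],k,10+z)[:2]
    if d['p']>.3 and np.hypot(*(g-[x,y]))<40: 
        print(c,n,round(d['p'],2),np.round(fit(n,[(m,k)],*g,yaw,z0=z),2));break
E
```

```text
t 36.2 pos [437.4 -73.5 236.3] jaw 49.8 tilt [-0.0005  0.0004] w 1.001 F [0.5 0.3 0.6]
top funnel 0.92 [ 6.2686e+02 -7.7500e+00  0.0000e+00  7.0000e-02]
top coaster 0.74 [473.73 349.59   0.     0.94]
top pillbox 0.73 [ 4.7234e+02  3.4828e+02 -4.2000e-01  9.0000e-02]
top coaster 0.57 [ 652.78 -207.21    0.      2.18]
top toy 0.69 [ 6.3598e+02 -2.0407e+02 -4.0000e-02  1.4700e+00]
top jar 0.6 [4.6558e+02 2.1800e+00 0.0000e+00 1.1000e-01]
top drop 0.57 [4.6112e+02 2.2313e+02 0.0000e+00 1.4000e-01]
scene funnel 0.75 [ 6.2782e+02 -6.2400e+00  0.0000e+00  4.0000e-02]
scene coaster 0.73 [474.44 351.26   0.     1.26]
scene pillbox 0.82 [ 4.7319e+02  3.4885e+02 -4.4000e-01  1.1000e-01]
scene coaster 0.8 [627.97  -8.33   0.     3.59]
scene coaster 0.64 [ 634.62 -201.49    0.      0.75]
scene toy 0.88 [ 6.3380e+02 -2.0138e+02 -1.0000e-01  2.3000e-01]
scene jar 0.75 [4.6703e+02 3.2400e+00 0.0000e+00 1.3000e-01]
scene tin 0.5 [ 4.5608e+02 -2.1267e+02  0.0000e+00  1.3000e-01]
```

View pics/f_top.png

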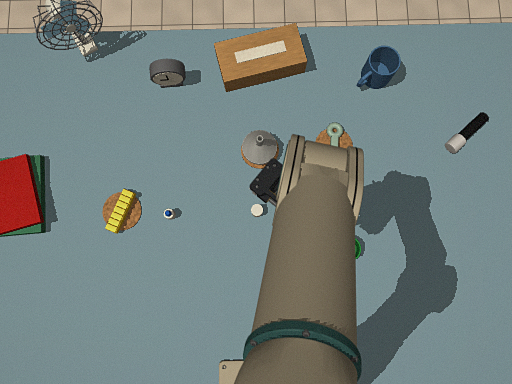

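View pics/f_scene.png

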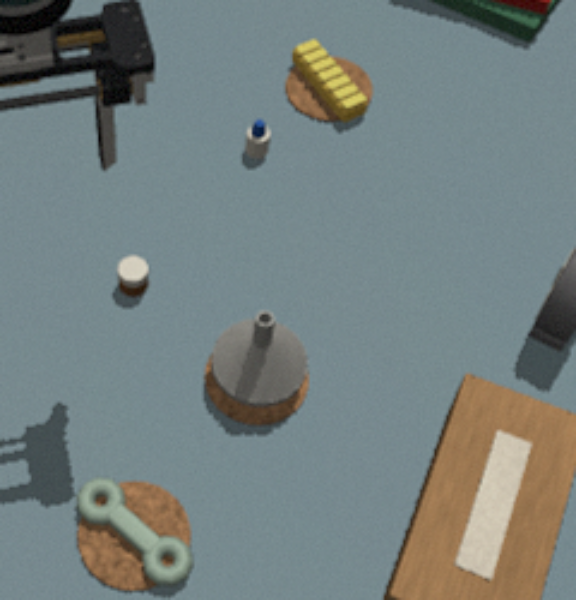

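Everything is in place, and the funnel is level with its spout up. I'm handing in.

```bash
python3 - <<'E'
from h import *
go();print(manip.finish_job())
E
```

```text
t 37.2 pos [440.4 -72.1 235.3] jaw 50.0 tilt [-0.  0.] w 0.999 F [-0.4  0.6 -0. ]
the job is handed in; nothing more can be done
None
```

The job is done and handed in at 37 s. All four things are in place and released, and the gripper is clear of everything. I set them out in the order you listed:

- **Ramekin:** the white one is on the middle coaster, 1–2 mm off centre by the wrist and top cameras. It was lowered to contact, not dropped.
- **Pill box:** on the left coaster, centred within about 1 mm by the wrist camera. The final top and scene views read it 2–3 mm off, within the cameras' error.
- **Toy:** on the right coaster, centred within about 1 mm.
- **Funnel:** mouth down over the ramekin with the spout up. The scene-camera outline fits a level funnel at the expected seated height, centred at about (627, −7) against the coaster's (627, −8). It was lowered until contact showed about 1.5 N, then released.

In the last views the jar, dropper bottle and tin read within 1–2 mm of their first positions; the jar and tin were checked against the scene camera, the dropper against the top camera.

In the final pictures some coaster outlines were partly covered, as was the toy in the top view. Those fits were unusable, so for the coasters I relied on earlier unobstructed measurements, and for the toy on the close-up wrist view and the scene view.

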